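Feed the sanding sled along the fence with a push stick

TASK

Pick up the notched wooden push stick and with its notch push the sanding sled over until it lies flush against the jig's guide fence while still at the starting end, then feed it along the fence, keeping it pressed against the fence all the way, until it bears on the end stop; hold it there for a moment with a steady push of 10 to 12 newtons. Push gently throughout, never with more than 14 newtons, and never touch the sled with the gripper. Then lay the stick flat on the bench beside the jig, leaving the sled in the stop corner and the tools and jars around undisturbed.

Things in the scene. Friction and masses are not known exactly. Their poses are not given: they have to be found in the camera images.
- jig: Sanding jig fixed to the bench: plywood bed 120 x 360 mm, 8 mm thick, with a grey abrasive strip. Origin on the bench surface; bed spans own x -70 to +50, y -180 to +180 mm. Own +x points to the guide fence (away from the robot), own -y (robot's right) is the feed direction. Turned up to 0.25 rad either way.
- fence: Guide fence, a straight wooden rail with brass screws fixed on the jig's bed along its far side; 18 mm thick, 350 mm long, its top 36 mm above the bench; its face is the plane jig x = +30 mm. Origin and axes are the jig's.
- end_stop: Dark wooden crosspiece fixed on the bed at the right-hand end of the fence; its top 34 mm above the bench; its face is the plane jig y = -150 mm, from jig x = -65 to +30 mm. Origin and axes are the jig's.
- sled: Sanding sled, a loose light wooden block with a dark steel plate on top, 60 (x) x 100 (y) x 36 mm, 0.16 to 0.31 kg, on the left end of the bed, 10 to 22 mm off the fence, a little askew. Origin: centre of its underside; axes as the jig's when aligned. Seated, its origin is at jig x 0, y -100, z 8 mm. Sliding it takes 1 to 4 N, more when pressed on the fence.
- sled_front (a point): Point on the sled's fence-side face (sled x = +30 mm), near its leading end (sled y = -48 mm), 15 mm above its underside.
- sled_rear (a point): Point on the sled's fence-side face (sled x = +30 mm), near its trailing end (sled y = +48 mm), 15 mm above its underside.
- push_stick: Loose wooden bar 202 mm long (own x -101 to +101), 26 wide (y), 26 high, 0.11 kg, flat on the bench left of the jig, tip (own +x) roughly to the robot's right. Origin: centre of its underside. Grip across the width at the middle. In use +x is the feed direction and +y points to the fence, so that the L notch of the tip holds the sled's trailing corner away from the fence.
- stick_notch (a point): Inner corner of the push stick's L notch, at stick x +65, y -3 mm, 13 mm above its underside; axes as the stick's. The heel face (stick x = +65, y -3 to +13) pushes the sled's trailing face; the prong (x +65 to +101, y -13 to -3) lies along the sled's side, its inner face at y = -3 mm.
- groover: Bystander: loose tool with a wooden handle, 30 x 138 x 25 mm, near the bench's front edge. Origin: centre of its underside.
- dye_jar: Bystander: round jar 43 mm wide, 50 mm high, behind the fence. Origin: centre of its underside.
- spool_1: Bystander: thread spool 40 mm wide, 55 mm high, behind the fence. Origin: under it.
Mind the look-alikes: they are no part of the job. Leave any blue look-alike of the sled alone.

How it is judged:
On the way, in this order (a step that is already met when the one before it is completed fails the run):
1. the push stick is picked up by the gripper (height (world z) of push_stick above 0.009 m and contact force between the fingers and push_stick above 1 N), for 0.2 s.
2. at the starting end the stick holds the sled flush against the fence (both ends within 2.5 mm) (x of each of sled_front, sled_rear in the frame of jig above 0.0275 m and contact force between push_stick and sled above 0.5 N and contact force between sled and fence above 0.5 N and y of sled in the frame of jig above 0.06 m), for 0.2 s.
3. half way along, the stick drives the sled while it is pressed against the fence (x of each of sled_front, sled_rear in the frame of jig above 0.0275 m and contact force between push_stick and sled above 1 N and contact force between sled and fence above 1 N and y of sled in the frame of jig between -0.06 and 0.02 m), for 0.4 s.
4. the stick presses the sled against the end stop, flush with the fence (x of each of sled_front, sled_rear in the frame of jig above 0.0275 m and contact force between sled and end_stop above 4 N and contact force between push_stick and sled above 1 N and y of sled in the frame of jig below -0.0975 m), for 0.3 s.
At the end, for the whole second after the job is handed in: The sled rests in the stop corner: both ends within 2.5 mm of the fence and its front within 2.5 mm of the end stop; the push stick lies flat and still on the bench (not on the jig), released (x of each of sled_front, sled_rear in the frame of jig above 0.0275 m and y of sled in the frame of jig below -0.0975 m and linear speed of each of sled, push_stick below 0.01 m/s and height (world z) of push_stick below 0.004 m and angle between push_stick's own z axis and vertical below 0.08 rad and contact force between the fingers and push_stick below 0.1 N); the robot touches nothing.
It fails at once if the stick pushes the sled with more than 17 N (contact force between push_stick and sled above 17 N).
It fails at once if the sled leaves the fence by more than 4 mm at either end once it has been fed past the starting end (y of sled in the frame of jig below 0.06 m and x of any of sled_front, sled_rear in the frame of jig below 0.026 m).
It fails at once if the robot touches the sled other than with the stick (contact force between any of the fingers, the arm and sled above 0.5 N).
It fails at once if a bystander is moved by more than 15 mm (distance of any of groover, dye_jar, spool_1 from where it was at the start of the episode above 0.015 m).
It also fails if it takes over 72 s, if anything falls off the work surface, if the arm or the gripper's body presses on something with over 40 N, if the wrist force passes 120 N, or if a joint passes its speed limit or range.

ROBOT

A 6-joint arm with a two-finger parallel gripper is mounted at the origin on a cart in front of the work surface, level with it; the furniture and walls round the work are solid. World frame = base frame: x ahead of the robot, y to its left, z up, the work surface at z = 0. Lengths are in m, angles in rad, forces in N, time in s.
With the tool pointing down it reaches from about 0.3 to 0.775 m from the base axis. Payload 14.6 kg.
Tool frame: the origin (TCP) lies at the very end of the fingers, on their centre line; the grasp point (between the pads) lies 19 mm behind it (r.hold_point_z is the distance from the TCP to the grasp point, in m); z points along the fingers, y is the direction in which the jaws open and shut (so a half turn about z gives the same grasp; the last joint's range is limited). The gripper opens to 94 mm and grips with 3 to 60 N. Pads are 16 mm wide; open, the fingers measure 119 mm over their backs; the gripper's body (75 mm by 177 mm) begins 78 mm behind the grasp point.
Start: joints at [1.088, 0.3, 1.521, -0, 1.321, -0.067], TCP at [0.222, 0.503, 0.205] pointing down, gripper open.
Joint ranges: [-3.03, 3.03], [-0.79, 2.21], [0.23, 2.52], [-1.04, 4.18], [0, 3.07], [-2.55, 2.55]. Speed limits (rad/s): [2.22, 2.22, 2.57, 3.14, 3.14, 3.14].

INTERFACE

Orientations are given as a 3x3 rotation matrix whose columns are the frame's x, y, z axes.
In Python, from cell import r gives the robot as it stands. The module is installed in compiled form; this text tells all that it offers.
- The arm moves only by the tool drive_tool, never from a script. Its argument "increments" is text: rows parted by semicolons, each of 7 numbers parted by spaces: the shift along the tool's x, y, z normalised to -1 to 1, where 1 is 100 cm, then the turn, a rotation vector about the tool's x, y, z normalised to -1 to 1, where 1 is pi rad, then the opening, from -1 (shut) to 1 (fully open). In form: dx dy dz ax ay az hand; .... A call has 1 to 12 rows; each row shifts and turns the commanded pose from where the row before left it, along the tool's axes as they then stand; what a row does not reach is not made up. A row lasts 1/8 s, in which the tool goes at most 62.5 mm and 10.7 degrees, less where a joint would pass 70% of its speed; a pose out of reach is approached as far as the arm can. A call with a number of a shift or a turn outside -1 to 1 is refused whole. A call with a gripper value outside its range is refused whole. The fingers move at their own pace and stop on an object; the grip force is fixed at half the most. Time passes only in rows, so rows that do not move let the fingers close. It gives the time, the measured TCP pose, the force and the opening at its end, in the units of the state.
- r.observe(): the state, without advancing time (a new reading comes with each control period).
- r.read_camera(name): name is "scene" or "top" or "wrist"; returns a dict with "image" (400x640x3 uint8, red, green, blue), "depth" (400x640 float32, m along the optical axis (not along the pixel's ray), 0 where there is no reading), "vfov" (degrees; the focal length in pixels is half the picture's height over the tangent of half this angle, whatever the lens; pixels are square), "cx", "cy" (the principal point, pixels), "R" (3x3) and "t" (3): a world point X has camera coordinates R X + t; the wrist camera has in their place "mount" (4x4, takes a point from camera to tool coordinates, whose origin is the TCP and whose axes are the flange's). Camera axes: x right, y down, z forward; pixel columns grow to the right and rows downward; lengths in m; the calibration is good to about 2 mm. A picture is of the moment at which its call begins: read the wrist's pose just before it.
- r.finish_job(): hands the job in, once; it reports no verdict.
Trained networks look in the newest picture that a camera, given by its name, has taken for a name from the list of things; names that differ only in an ending like _2 or _b are one class to them, and where a whole thing is asked for, a point or a joint stands for the part that bears it (a point fixed in the world has none). Each returns a list of dicts, best first, with "p" (0 to 1); they miss things now and then, are a little off and sometimes report something else, mostly with a low value. They report only what shows in the picture. A call takes as long as a camera call. They do not tell look-alikes from the thing itself.
- r.recognise(name, camera): "location" ([x, y, z] in m, in world coordinates, good to about 4 mm: the middle of the surface that is visible of it).
- r.trace(name, camera): "pixels" (400x640 bool, what is visible of it).
The state is a dict: "time_s": time; "joint_pos": joint angles; "joint_vel": joint speeds; "effort": joint torques, N m; "tcp_pos": TCP position; "tcp_rot": TCP orientation; "wrist_force": force on the tool from outside, world axes, zero at the start; "wrist_torque": the same for the moment, N m; "gripper_width": opening from 0.0 (shut) to 1.0 (fully open).
Only numpy, scipy, OpenCV 4.12 (cv2) and the standard library are available. Lean on these libraries where they do the work, as an engineer would, in place of code of your own. Each camera call takes 0.05 s, during which the arm holds its last target.

## Working session

There is one attempt and no reset: what is moved stays moved. The work goes in short steps, Python scripts to look and compute and a tool call to move; the robot and the scene stay as the last step left them, time stands still between calls to the robot, and variables do not carry over. Pictures are saved under pics/ and viewed, and the job is handed in when it is done.

Besides the shell and the picture viewer there is one more tool, called after "Request:" as name(argument=value, ...) on one line, values as JSON. drive_tool: Moves the arm, as the interface text tells. Its arguments: {"type":"object","properties":{"increments":{"type":"string"}},"required":["increments"]}

```bash
mkdir -p pics; ls; cat > h.py <<'E'
import numpy as np, cv2
from cell import r
def f(c): return 200/np.tan(np.radians(c['vfov'])/2)
def cam(name):
    s=r.observe(); c=r.read_camera(name)
    if 'R' not in c:
        M=np.array(c['mount']); T=np.eye(4); T[:3,:3]=s['tcp_rot']; T[:3,3]=s['tcp_pos']
        W=T@M
    else:
        W=np.eye(4); W[:3,:3]=np.array(c['R']).T; W[:3,3]=-W[:3,:3]@np.array(c['t'])
    c['W']=W
    return c
def pts(c):
    d=c['depth']; F=f(c); v,u=np.mgrid[:d.shape[0],:d.shape[1]]
    P=np.stack([(u-c['cx'])/F*d,(v-c['cy'])/F*d,d],-1)
    return P@c['W'][:3,:3].T+c['W'][:3,3]
def save(c,n): cv2.imwrite('pics/'+n,c['image'][:,:,::-1])
E
python3 - <<'E'
from h import *
s=r.observe(); print(s['time_s'],s['tcp_pos'],s['tcp_rot'],s['gripper_width'],s['wrist_force'])
for n in ['scene','top','wrist']:
    c=cam(n); save(c,n+'0.png'); np.savez(n+'0.npz',**{k:c[k] for k in('image','depth','W','vfov','cx','cy')})
    for o in ['jig','fence','end_stop','sled','push_stick','groover','dye_jar','spool_1']:
        print(n,o,[(np.round(d['location'],3),round(d['p'],2)) for d in r.recognise(o,n)][:3])
E
```

```text
pics
0.0 [0.22202574 0.50289605 0.20487321] [[-9.14810688e-01  4.03882548e-01 -5.40587937e-04]
 [ 4.03882903e-01  9.14810094e-01 -1.04527864e-03]
 [ 7.23655015e-05 -1.17456630e-03 -9.99999308e-01]] 0.9994729646359375 [0.20729035 0.34541604 0.57844076]
scene jig [(array([ 0.584, -0.144,  0.008]), 0.7)]
scene fence [(array([ 0.622, -0.123,  0.035]), 0.82), (array([0.433, 0.273, 0.015]), 0.58)]
scene end_stop [(array([ 0.566, -0.258,  0.025]), 0.86), (array([ 0.756, -0.037,  0.033]), 0.42)]
scene sled [(array([ 0.369, -0.303,  0.03 ]), 0.9), (array([ 0.381, -0.022,  0.031]), 0.71), (array([ 0.548, -0.013,  0.035]), 0.56)]
scene push_stick [(array([0.439, 0.27 , 0.016]), 0.77)]
scene groover [(array([ 0.347, -0.14 ,  0.018]), 0.74), (array([ 0.624, -0.121,  0.034]), 0.56)]
scene dye_jar [(array([0.76 , 0.128, 0.029]), 0.58)]
scene spool_1 [(array([ 0.752, -0.037,  0.034]), 0.47)]
top jig [(array([ 0.583, -0.113,  0.008]), 0.96)]
top fence [(array([ 0.628, -0.077,  0.036]), 0.97)]
top end_stop [(array([ 0.58 , -0.25 ,  0.034]), 0.49)]
top sled [(array([0.566, 0.007, 0.042]), 0.68), (array([0.394, 0.003, 0.037]), 0.57)]
top push_stick [(array([0.451, 0.28 , 0.022]), 0.64)]
top groover [(array([ 0.347, -0.131,  0.017]), 0.61)]
top dye_jar [(array([0.762, 0.135, 0.049]), 0.47)]
top spool_1 [(array([ 0.759, -0.027,  0.054]), 0.51)]
wrist jig [(array([0.419, 0.289, 0.024]), 0.39)]
wrist fence []
wrist end_stop []
wrist sled []
wrist push_stick [(array([0.416, 0.291, 0.025]), 0.77)]
wrist groover []
wrist dye_jar []
wrist spool_1 []
```

View pics/top0.png

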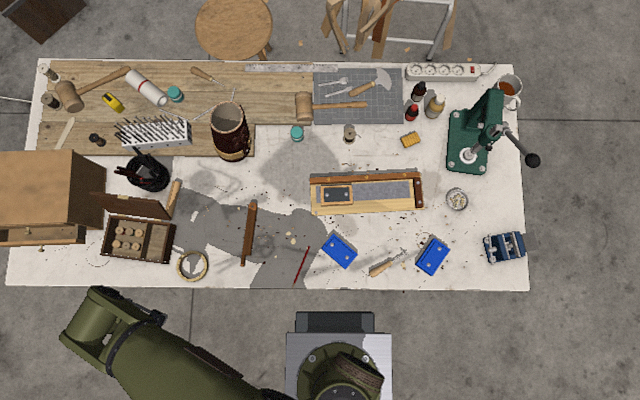

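View pics/scene0.png

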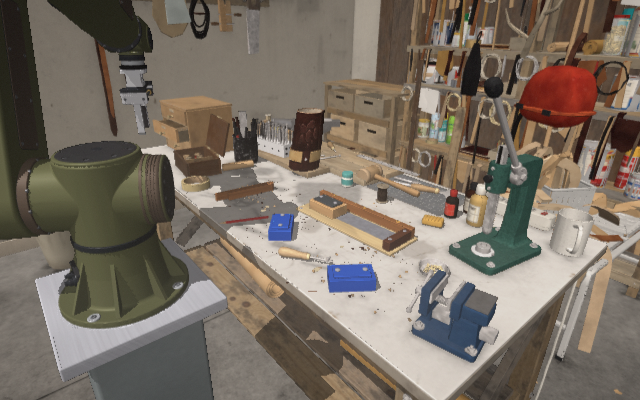

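View pics/wrist0.png

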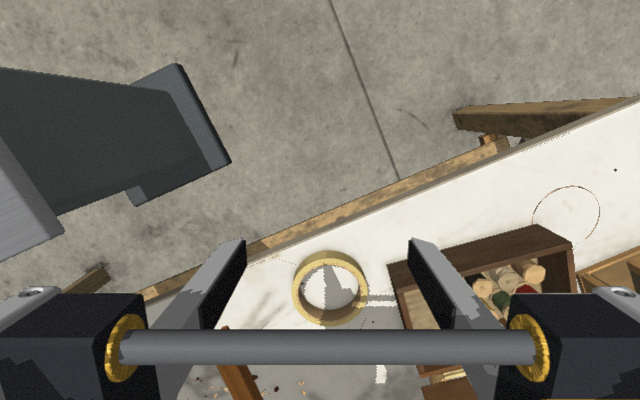

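```bash
python3 - <<'E'
import numpy as np, cv2
t=cv2.imread('pics/top0.png'); 
a=cv2.resize(t[160:290,160:300],None,fx=4,fy=4,interpolation=cv2.INTER_CUBIC)
b=cv2.resize(t[160:230,290:450],None,fx=5,fy=5,interpolation=cv2.INTER_CUBIC)
cv2.imwrite('pics/t1.png',a);cv2.imwrite('pics/t2.png',b)
s=cv2.imread('pics/scene0.png')
cv2.imwrite('pics/s1.png',cv2.resize(s[150:280,170:430],None,fx=3,fy=3,interpolation=cv2.INTER_CUBIC))
E
```

```text
(no output)
```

View pics/t1.png

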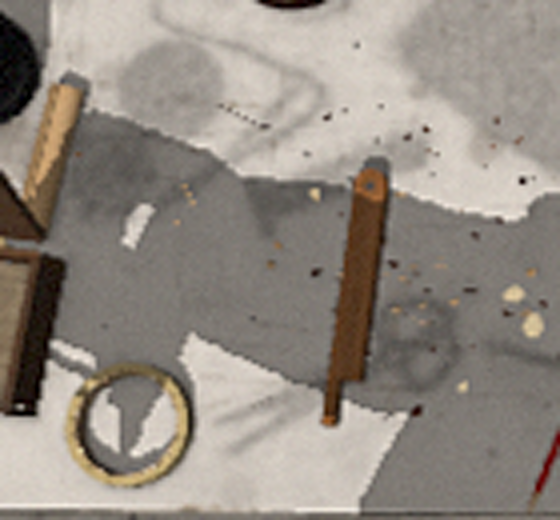

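View pics/t2.png

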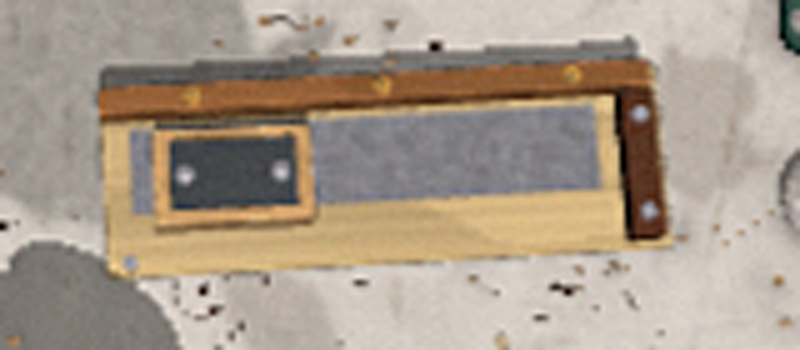

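View pics/s1.png

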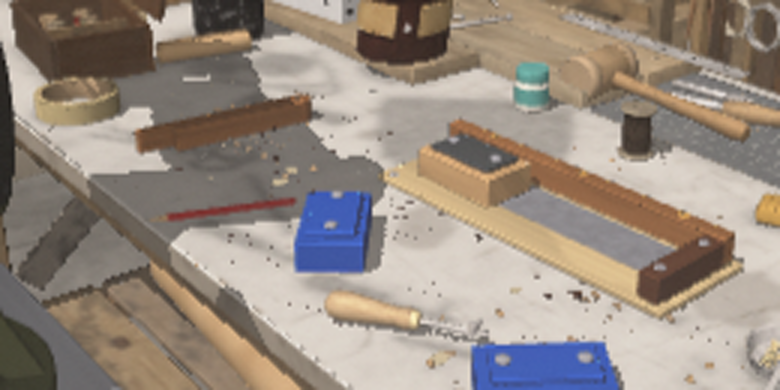

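```bash
python3 - <<'E'
from h import *
c=r.read_camera('wrist'); print(np.round(c['mount'],3),c['vfov'],r.hold_point_z)
z=np.load('top0.npz'); c={k:z[k] for k in z.files}
P=pts(c)
print(c['W'])
r.read_camera('top')
for o in ['push_stick','fence','sled','end_stop']:
  for d in r.trace(o,'top')[:2]:
    m=d['pixels']; Q=P[m]; zz=np.median(Q[:,2]); 
    v,u=np.where(m); rect=cv2.minAreaRect(Q[:,:2].astype(np.float32)*1000)
    print(o,round(d['p'],2),m.sum(),zz,rect,u.min(),u.max(),v.min(),v.max())
E
```

```text
[[ 0.    -0.963 -0.269  0.079]
 [ 1.     0.    -0.     0.001]
 [ 0.    -0.269  0.963 -0.179]
 [ 0.     0.     0.     1.   ]] 62.143450951804034 0.0188
[[ 0.01126194 -0.98103859  0.19348502  0.29876648]
 [-0.99991324 -0.01237102 -0.00452482  0.0395164 ]
 [ 0.00683263 -0.19341728 -0.98109279  1.40053637]
 [ 0.          0.          0.          1.        ]]
push_stick 0.64 529 0.025385826523110167 ((370.9906005859375, 212.50921630859375), (341.4773254394531, 154.80508422851562), 42.952903747558594) 241 257 202 265
fence 0.92 790 0.03528855982118384 ((555.9447631835938, -15.88330078125), (251.5740509033203, 462.1143493652344), 49.27968978881836) 310 419 171 183
sled 0.84 676 0.03384729764802852 ((373.1320495605469, 20.16539764404297), (101.5945816040039, 132.56378173828125), 45.0209846496582) 322 357 235 268
sled 0.76 674 0.04133002611577408 ((454.41363525390625, 10.36252212524414), (310.46002197265625, 100.65045928955078), 0.7907720804214478) 320 352 184 205
end_stop 0.48 246 0.03353825422921608 ((444.60833740234375, -131.7810516357422), (75.70481872558594, 443.53076171875), 50.09721374511719) 412 423 177 207
```

```bash
cat >> h.py <<'E'
from scipy.spatial.transform import Rotation as Ro
def yaw():  # yaw of tool y axis
    R=np.array(r.observe()['tcp_rot']); return np.degrees(np.arctan2(R[1,1],R[0,1]))
def plan(target,dyaw,n,hand,level=True):
    """straight path, total world yaw change dyaw deg over n rows"""
    s=r.observe(); p=np.array(s['tcp_pos']); R=np.array(s['tcp_rot'])
    y0=np.degrees(np.arctan2(R[1,1],R[0,1]))
    d=(np.array(target)-p)/n
    rows=[]
    for i in range(n):
        a=np.radians(y0+dyaw*i/n)
        y=np.array([np.cos(a),np.sin(a),0]);z=np.array([0,0,-1.]);x=np.cross(y,z)
        rows.append('%.4f %.4f %.4f 0 0 %.4f %g'%(d@x,d@y,d@z,-dyaw/n/180,hand))
    for i in range(0,n,12): print('; '.join(rows[i:i+12]))
def st():
    s=r.observe(); print('t %.2f'%s['time_s'],'tcp',np.round(s['tcp_pos'],4),'yaw %.2f'%yaw(),'F',np.round(s['wrist_force'],2),'g %.3f'%s['gripper_width'],'q',np.round(s['joint_pos'],2))
E
python3 - <<'E'
from h import *
st(); plan([0.52,-0.09,0.25],-156,18,1)
E
```

```text
t 1.65 tcp [0.2221 0.5031 0.2055] yaw 66.18 F [-0.04 -0.68 -1.  ] g 0.996 q [ 1.09  0.3   1.52  0.    1.32 -0.07]
-0.0284 -0.0235 -0.0025 0 0 0.0481 1; -0.0317 -0.0189 -0.0025 0 0 0.0481 1; -0.0341 -0.0139 -0.0025 0 0 0.0481 1; -0.0359 -0.0086 -0.0025 0 0 0.0481 1; -0.0367 -0.0031 -0.0025 0 0 0.0481 1; -0.0368 0.0025 -0.0025 0 0 0.0481 1; -0.0360 0.0080 -0.0025 0 0 0.0481 1; -0.0344 0.0133 -0.0025 0 0 0.0481 1; -0.0320 0.0183 -0.0025 0 0 0.0481 1; -0.0289 0.0229 -0.0025 0 0 0.0481 1; -0.0251 0.0270 -0.0025 0 0 0.0481 1; -0.0207 0.0305 -0.0025 0 0 0.0481 1
-0.0159 0.0333 -0.0025 0 0 0.0481 1; -0.0107 0.0353 -0.0025 0 0 0.0481 1; -0.0052 0.0365 -0.0025 0 0 0.0481 1; 0.0003 0.0369 -0.0025 0 0 0.0481 1; 0.0059 0.0364 -0.0025 0 0 0.0481 1; 0.0113 0.0351 -0.0025 0 0 0.0481 1
```

Request:
drive_tool(increments="-0.028 -0.024 -0.0025 0 0 0.048 1; -0.032 -0.019 -0.0025 0 0 0.048 1; -0.034 -0.014 -0.0025 0 0 0.048 1; -0.036 -0.009 -0.0025 0 0 0.048 1; -0.037 -0.003 -0.0025 0 0 0.048 1; -0.037 0.0025 -0.0025 0 0 0.048 1; -0.036 0.008 -0.0025 0 0 0.048 1; -0.034 0.013 -0.0025 0 0 0.048 1; -0.032 0.018 -0.0025 0 0 0.048 1; -0.029 0.023 -0.0025 0 0 0.048 1; -0.025 0.027 -0.0025 0 0 0.048 1; -0.021 0.0305 -0.0025 0 0 0.048 1")

```text
time_s: 3.15
tcp_pos: [0.421, 0.1059, 0.2357]
tcp_rot: [[0.613, 0.79, 0.0], [0.79, -0.613, 0.0], [0.0, 0.0, -1.0]]
wrist_force: [-0.1, 0.0, -0.8]
gripper_width: 0.998
```

Request:
drive_tool(increments="-0.016 0.033 -0.0025 0 0 0.048 1; -0.011 0.035 -0.0025 0 0 0.048 1; -0.005 0.0365 -0.0025 0 0 0.048 1; 0 0.037 -0.0025 0 0 0.048 1; 0.006 0.036 -0.0025 0 0 0.048 1; 0.011 0.035 -0.0025 0 0 0.048 1; 0 0 0 0 0 0 1; 0 0 0 0 0 0 1")

```text
time_s: 4.15
tcp_pos: [0.5199, -0.0892, 0.2503]
tcp_rot: [[1.0, 0.013, -0.0], [0.013, -1.0, 0.0], [-0.0, -0.0, -1.0]]
wrist_force: [-0.2, -0.3, 0.0]
gripper_width: 1.003
```

```bash
python3 - <<'E'
from h import *
st(); c=cam('wrist'); save(c,'w1.png'); np.savez('w1.npz',**{k:c[k] for k in('image','depth','W','vfov','cx','cy')}); st()
E
```

```text
t 4.15 tcp [ 0.5199 -0.0892  0.2503] yaw -89.26 F [-0.2  -0.28  0.05] g 1.003 q [-0.24  0.22  1.52  0.    1.4   1.32]
t 4.20 tcp [ 0.5198 -0.0889  0.2504] yaw -89.24 F [ 0.16  0.24 -0.82] g 0.999 q [-0.24  0.22  1.52  0.    1.4   1.32]
```

View pics/w1.png

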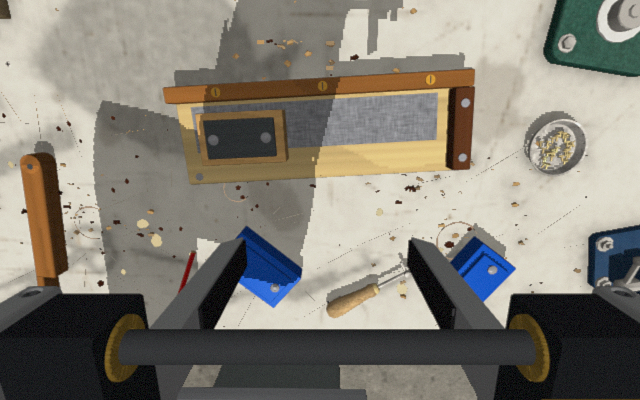

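```bash
python3 - <<'E'
from h import *
z=np.load('w1.npz'); c={k:z[k] for k in z.files}
P=pts(c); X=P[...,0];Y=P[...,1];Z=P[...,2]
print('bench z',np.median(Z[200:230,320:400]), 'bed', np.median(Z[170:178,220:300]))
# smooth-colour region ROI
roi=np.zeros(X.shape,bool); roi[60:190,155:480]=1
def rect(m,n):
    k,lab,stt,_=cv2.connectedComponentsWithStats(m.astype(np.uint8)); i=1+np.argmax(stt[1:,4]); m=lab==i
    Q=P[m]; rc=cv2.minAreaRect((Q[:,:2]*1000).astype(np.float32)); v,u=np.where(m)
    print(n,m.sum(),'z %.4f'%np.median(Q[:,2]),rc,(u.min(),u.max(),v.min(),v.max())); return m
fs=roi&(Z>0.030)
u=np.arange(640)[None,:]; 
m=rect(roi&(Z>0.0395),'sledtop')
m2=rect(roi&(Z>0.029)&(Z<0.0395),'fence+stop')
roi2=np.zeros_like(roi); roi2[140:290,15:70]=1
m3=rect(roi2&(Z>0.02)&(Z<.035),'stick')
# fence front top edge: per column lowest row with Z>0.031 among rows 75..115
pt=[]
for uu in list(range(170,440,4)):
    col=np.where(Z[70:112,uu]>0.032)[0]
    if len(col): 
        # contiguous top run
        b=col[0]
        while b+1<42 and Z[70+b+1,uu]>0.032: b+=1
        pt.append((X[70+b,uu],Y[70+b,uu],X[70+col[0],uu],Y[70+col[0],uu]))
pt=np.array(pt)
for i in (0,2):
    k=np.polyfit(pt[:,i+1],pt[:,i],1); res=pt[:,i]-np.polyval(k,pt[:,i+1]); g=abs(res)<0.003; k=np.polyfit(pt[g,i+1],pt[g,i],1); print('x= %.4f*y+%.4f'%tuple(k), g.sum(),len(g), 'yaw deg',np.degrees(np.arctan(-k[0])))
E
```

```text
bench z -6.452875000634295e-05 bed 0.007919870987292937
sledtop 2745 z 0.0439 ((570.8516845703125, -17.877120971679688), (44.791748046875, 142.62779235839844), 4.211058616638184) (np.int64(203), np.int64(276), np.int64(117), np.int64(158))
fence+stop 6966 z 0.0354 ((579.622314453125, -80.86541748046875), (113.06871795654297, 351.6800842285156), 3.8818392753601074) (np.int64(163), np.int64(474), np.int64(69), np.int64(169))
stick 2894 z 0.0257 ((455.0885009765625, 281.5455017089844), (28.660402297973633, 181.305908203125), 85.09182739257812) (np.int64(20), np.int64(57), np.int64(154), np.int64(285))
x= -0.0694*y+0.6128 63 68 yaw deg 3.9682514074998716
x= -0.0678*y+0.6298 40 68 yaw deg 3.879614297403463
```

```bash
cat >> h.py <<'E'
TH=np.radians(3.95); O=np.array([0.588,-0.0805])
def J(P):
    n=np.array([np.cos(TH),np.sin(TH)]); t=np.array([-n[1],n[0]])
    q=np.asarray(P)[...,:2]-O; return np.stack([q@n,q@t],-1)
def JW(x,y):
    n=np.array([np.cos(TH),np.sin(TH)]); t=np.array([-n[1],n[0]]); return O+x*n+y*t
E
python3 - <<'E'
from h import *
z=np.load('w1.npz'); c={k:z[k] for k in z.files}
P=pts(c); Z=P[...,2]; q=J(P); im=c['image']
# raster in jig frame, 1mm per px at z
H=np.zeros((140*4,400*2,3),np.uint8)
def proj(W3):
    Wi=np.linalg.inv(c['W']); C=W3@Wi[:3,:3].T+Wi[:3,3]; F=f(c); return C[...,0]/C[...,2]*F+c['cx'],C[...,1]/C[...,2]*F+c['cy']
# rectified at z=0.044: scale 4px/mm, area sled x -50..50, y 20..180
for nm,zz,(x0,x1),(y0,y1),s in [('sl',0.044,(-60,50),(20,180),5),('st',0.034,(-75,60),(-190,-100),5),('fl',0.036,(10,60),(120,190),8)]:
    gx=x1-(np.arange((x1-x0)*s)+.5)/s; gy=y1-(np.arange((y1-y0)*s)+.5)/s
    A,B=np.meshgrid(gx/1000,gy/1000,indexing='ij')
    W=np.concatenate([np.stack([O[0]+A*np.cos(TH)-B*np.sin(TH),O[1]+A*np.sin(TH)+B*np.cos(TH)],-1),np.full(A.shape+(1,),zz)],-1)
    u,v=proj(W); out=cv2.remap(im,u.astype(np.float32),v.astype(np.float32),cv2.INTER_LINEAR)[:,:,::-1].copy()
    for k in range(x0,x1,10): cv2.line(out,(0,int((x1-k)*s)),(6 if k%50 else 20,int((x1-k)*s)),(255,0,255),1)
    for k in range(y0,y1,10): cv2.line(out,(int((y1-k)*s),0),(int((y1-k)*s),6 if k%50 else 20),(255,0,255),1)
    cv2.imwrite('pics/r_%s.png'%nm,out)
s=(Z>0.040)&(abs(q[...,0])<.06)&(q[...,1]>0.02)&(q[...,1]<.18)
rc=cv2.minAreaRect((q[s]*1000).astype(np.float32)); print(s.sum(),rc)
E
```

```text
24399 ((-17.082374572753906, 78.79498291015625), (128.9224090576172, 62.718360900878906), 73.13561248779297)
```

View pics/r_sl.png

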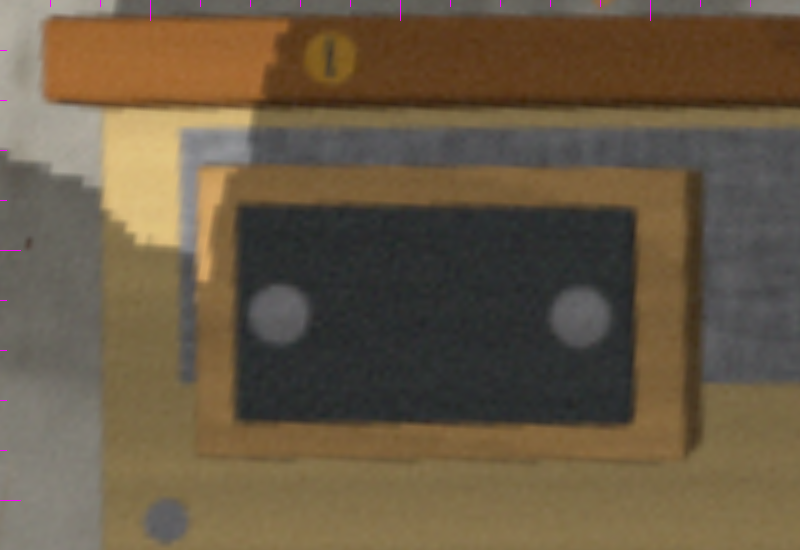

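View pics/r_st.png

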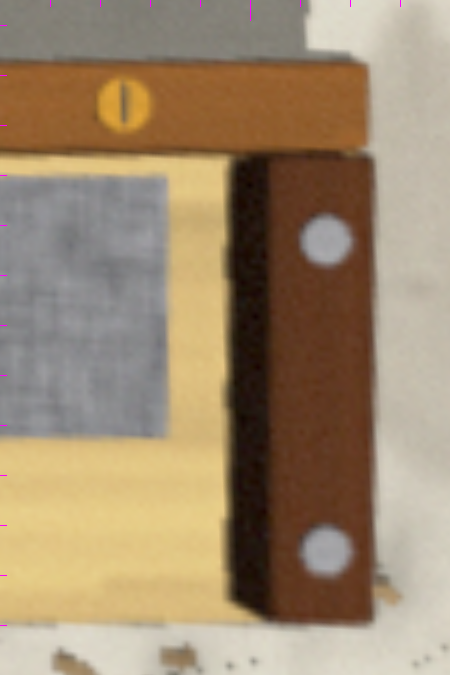

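View pics/r_fl.png

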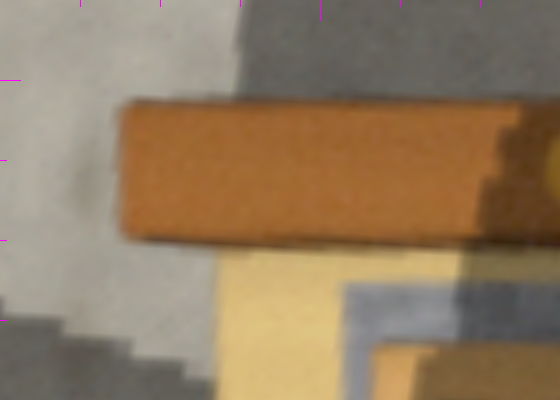

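```bash
sed -i 's/O=np.array(\[0.588,-0.0805\])/O=np.array([0.5883,-0.085])/' h.py; python3 - <<'E'
from h import *
plan([0.40,0.28,0.19],-5,9,1)
E
```

```text
-0.0128 -0.0412 0.0067 0 0 0.0031 1; -0.0132 -0.0410 0.0067 0 0 0.0031 1; -0.0136 -0.0409 0.0067 0 0 0.0031 1; -0.0140 -0.0408 0.0067 0 0 0.0031 1; -0.0144 -0.0406 0.0067 0 0 0.0031 1; -0.0147 -0.0405 0.0067 0 0 0.0031 1; -0.0151 -0.0404 0.0067 0 0 0.0031 1; -0.0155 -0.0402 0.0067 0 0 0.0031 1; -0.0159 -0.0401 0.0067 0 0 0.0031 1
```

Request:
drive_tool(increments="-0.013 -0.041 0.0067 0 0 0.003 1; -0.013 -0.041 0.0067 0 0 0.003 1; -0.0136 -0.041 0.0067 0 0 0.003 1; -0.014 -0.041 0.0067 0 0 0.003 1; -0.0144 -0.041 0.0067 0 0 0.003 1; -0.015 -0.0405 0.0067 0 0 0.003 1; -0.015 -0.0404 0.0067 0 0 0.003 1; -0.0155 -0.040 0.0067 0 0 0.003 1; -0.016 -0.040 0.0067 0 0 0.003 1; 0 0 0 0 0 0 1; 0 0 0 0 0 0 1")

```text
time_s: 5.58
tcp_pos: [0.4, 0.2797, 0.1904]
tcp_rot: [[0.997, -0.072, 0.0], [-0.072, -0.997, 0.0], [0.0, -0.0, -1.0]]
wrist_force: [-0.2, -0.5, -0.7]
gripper_width: 1.001
```

```bash
python3 - <<'E'
from h import *
st(); c=cam('wrist'); save(c,'w2.png'); np.savez('w2.npz',**{k:c[k] for k in('image','depth','W','vfov','cx','cy')})
P=pts(c); Z=P[...,2]
m=(Z>0.02)&(Z<.032)&(abs(P[...,0]-.45)<.13)&(abs(P[...,1]-.28)<.05)
k,lab,s,_=cv2.connectedComponentsWithStats(m.astype(np.uint8)); i=1+np.argmax(s[1:,4]); m=lab==i
print(s[i],cv2.minAreaRect((P[m][:,:2]*1000).astype(np.float32)),np.median(Z[m]))
E
```

```text
t 5.58 tcp [0.4    0.2797 0.1904] yaw -94.11 F [-0.25 -0.49 -0.66] g 1.001 q [ 0.54  0.18  1.71 -0.    1.25  2.18]
[ 309   40   28  199 4507] ((444.6158447265625, 282.9335632324219), (26.012975692749023, 200.46031188964844), 84.82357788085938) 0.025732428217631498
```

View pics/w2.png

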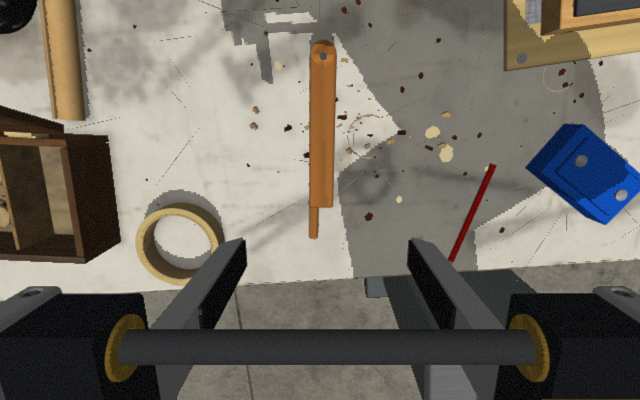

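```bash
python3 - <<'E'
from h import *
plan([0.4297,0.2842,0.003],-0.9,6,1)
E
```

```text
0.0048 -0.0012 0.0312 0 0 0.0008 1; 0.0048 -0.0012 0.0312 0 0 0.0008 1; 0.0048 -0.0012 0.0312 0 0 0.0008 1; 0.0048 -0.0012 0.0312 0 0 0.0008 1; 0.0048 -0.0012 0.0312 0 0 0.0008 1; 0.0048 -0.0012 0.0312 0 0 0.0008 1
```

Request:
drive_tool(increments="0.006 -0.0014 0.035 0 0 0.001 1; 0.006 -0.0014 0.035 0 0 0.001 1; 0.006 -0.0014 0.035 0 0 0.001 1; 0.006 -0.0014 0.035 0 0 0.001 1; 0.0048 -0.0014 0.030 0 0 0.001 1; 0 0 0.0172 0 0 0 1; 0 0 0 0 0 0 1")

```text
time_s: 6.5
tcp_pos: [0.4293, 0.2838, 0.0026]
tcp_rot: [[0.996, -0.089, -0.001], [-0.089, -0.996, -0.001], [-0.001, 0.001, -1.0]]
wrist_force: [-1.0, 0.1, 0.2]
gripper_width: 1.002
```

Request:
drive_tool(increments="0 0 0 0 0 0 -1; 0 0 0 0 0 0 -1; 0 0 0 0 0 0 -1; 0 0 0 0 0 0 -1; 0 0 0 0 0 0 -1; 0 0 0 0 0 0 -1")

```text
time_s: 7.25
tcp_pos: [0.4295, 0.2844, 0.0029]
tcp_rot: [[0.996, -0.089, -0.0], [-0.089, -0.996, 0.0], [-0.0, 0.0, -1.0]]
wrist_force: [0.8, 0.3, -0.5]
gripper_width: 0.399
```

Request:
drive_tool(increments="0 0 0 0 0 0 -1; 0 0 0 0 0 0 -1; 0 0 0 0 0 0 -1; 0 0 0 0 0 0 -1")

```text
time_s: 7.75
tcp_pos: [0.4295, 0.2844, 0.0029]
tcp_rot: [[0.996, -0.089, -0.0], [-0.089, -0.996, -0.0], [-0.0, 0.0, -1.0]]
wrist_force: [0.3, -0.2, -0.0]
gripper_width: 0.274
```

```bash
cat >> h.py <<'E'
GX=0.0498; GY=-0.003
def notch2tcp(nx,ny,tilt):
    a=np.radians(tilt); sx=np.array([np.sin(a),-np.cos(a)]); sy=np.array([np.cos(a),np.sin(a)])
    return JW(*(np.array([nx,ny])-GX*sx-GY*sy))
E
python3 - <<'E'
from h import *
t=notch2tcp(-.056,.2,1.5); print(t)
plan([t[0],t[1],0.08],3.95+1.5-yaw(),12,-1)
E
```

```text
[0.51691242 0.16052711]
0.0082 0.0096 -0.0064 0 0 -0.0466 -1; 0.0067 0.0107 -0.0064 0 0 -0.0466 -1; 0.0051 0.0116 -0.0064 0 0 -0.0466 -1; 0.0033 0.0122 -0.0064 0 0 -0.0466 -1; 0.0015 0.0125 -0.0064 0 0 -0.0466 -1; -0.0003 0.0126 -0.0064 0 0 -0.0466 -1; -0.0022 0.0124 -0.0064 0 0 -0.0466 -1; -0.0040 0.0120 -0.0064 0 0 -0.0466 -1; -0.0057 0.0113 -0.0064 0 0 -0.0466 -1; -0.0073 0.0103 -0.0064 0 0 -0.0466 -1; -0.0087 0.0092 -0.0064 0 0 -0.0466 -1; -0.0099 0.0078 -0.0064 0 0 -0.0466 -1
```

Request:
drive_tool(increments="0 0 -0.01 0 0 0 -1; 0 0 -0.02 0 0 0 -1; 0 0 -0.03 0 0 0 -1")

```text
time_s: 8.12
tcp_pos: [0.4292, 0.2842, 0.0637]
tcp_rot: [[0.996, -0.089, -0.001], [-0.089, -0.996, -0.001], [-0.001, 0.001, -1.0]]
wrist_force: [-0.4, -0.3, -1.0]
gripper_width: 0.275
```

Request:
drive_tool(increments="0.0082 0.0096 -0.0015 0 0 -0.0466 -1; 0.0067 0.0107 -0.0015 0 0 -0.0466 -1; 0.005 0.0116 -0.0015 0 0 -0.0466 -1; 0.0033 0.0122 -0.0015 0 0 -0.0466 -1; 0.0015 0.0125 -0.0015 0 0 -0.0466 -1; 0 0.0126 -0.0015 0 0 -0.0466 -1; -0.0022 0.0124 -0.0015 0 0 -0.0466 -1; -0.004 0.012 -0.0015 0 0 -0.0466 -1; -0.0057 0.0113 -0.0015 0 0 -0.0466 -1; -0.0073 0.0103 -0.0015 0 0 -0.0466 -1; -0.0087 0.0092 -0.0015 0 0 -0.0466 -1; -0.0099 0.0078 -0.0015 0 0 -0.0466 -1")

```text
time_s: 9.62
tcp_pos: [0.5175, 0.1605, 0.0816]
tcp_rot: [[-0.102, 0.995, 0.0], [0.995, 0.102, 0.0], [0.0, 0.0, -1.0]]
wrist_force: [1.1, 0.4, -1.6]
gripper_width: 0.27
```

```bash
python3 - <<'E'
from h import *
st(); c=cam('wrist'); save(c,'w3.png')
np.savez('w3.npz',**{k:c[k] for k in('image','depth','W','vfov','cx','cy')})
E
```

```text
t 9.62 tcp [0.5175 0.1605 0.0816] yaw 5.83 F [ 1.07  0.36 -1.62] g 0.270 q [ 0.23  0.42  1.67 -0.    1.05  0.13]
```

View pics/w3.png

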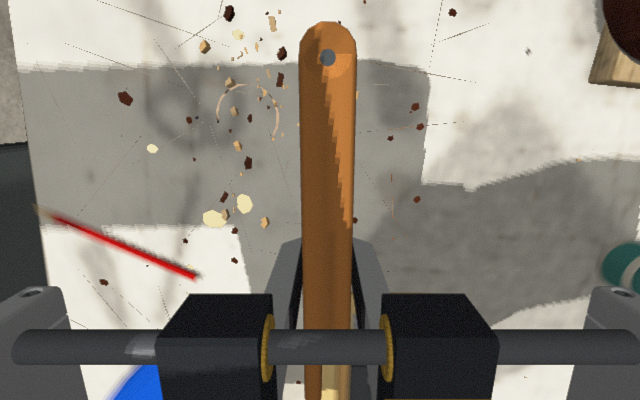

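```bash
python3 - <<'E'
from h import *
t=notch2tcp(-.056,.2,1.5); plan([t[0],t[1],0.017],3.95+1.5-yaw(),3,-1)
a=notch2tcp(-.056,.15,1.5)
import numpy as np
print(a)
E
```

```text
0.0003 -0.0004 0.0216 0 0 0.0014 -1; 0.0003 -0.0004 0.0216 0 0 0.0014 -1; 0.0003 -0.0004 0.0216 0 0 0.0014 -1
[0.52035672 0.11064588]
```

Request:
drive_tool(increments="0 0 0.022 0 0 0 -1; 0 0 0.022 0 0 0 -1; 0 0 0.02 0 0 0 -1; 0 0 0 0 0 0 -1; 0 0 0 0 0 0 -1")

```text
time_s: 10.3
tcp_pos: [0.5176, 0.1611, 0.018]
tcp_rot: [[-0.096, 0.995, 0.001], [0.995, 0.096, 0.0], [0.0, 0.001, -1.0]]
wrist_force: [0.2, -0.3, -0.8]
gripper_width: 0.273
```

```bash
python3 - <<'E'
from h import *
st(); a=notch2tcp(-.056,.15,1.5)
plan([a[0],a[1],0.017],3.95+1.5-yaw(),5,-1)
c=cam('scene'); cv2.imwrite('pics/s2.png',cv2.resize(c['image'][140:290,170:430,::-1],None,fx=3,fy=3,interpolation=cv2.INTER_CUBIC))
E
```

```text
t 10.30 tcp [0.5176 0.1611 0.018 ] yaw 5.50 F [ 0.18 -0.27 -0.84] g 0.273 q [0.23 0.51 1.7  0.   0.92 0.14]
-0.0101 -0.0004 0.0002 0 0 0.0001 -1; -0.0101 -0.0004 0.0002 0 0 0.0001 -1; -0.0101 -0.0004 0.0002 0 0 0.0001 -1; -0.0101 -0.0004 0.0002 0 0 0.0001 -1; -0.0101 -0.0004 0.0002 0 0 0.0001 -1
```

View pics/s2.png

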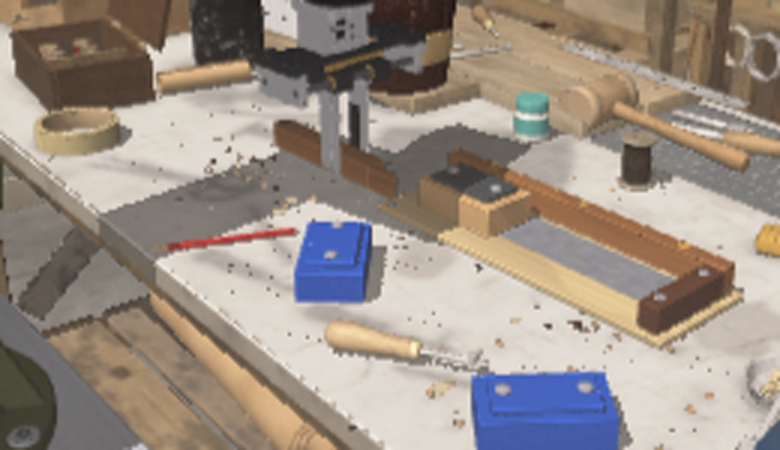

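Request:
drive_tool(increments="-0.0101 -0.0004 0.0002 0 0 0 -1; -0.0101 -0.0004 0.0002 0 0 0 -1; -0.0101 -0.0004 0.0002 0 0 0 -1; -0.0101 -0.0004 0.0002 0 0 0 -1; -0.0101 -0.0004 0.0002 0 0 0 -1; 0 0 0 0 0 0 -1")

```text
time_s: 11.1
tcp_pos: [0.5202, 0.1098, 0.0159]
tcp_rot: [[-0.096, 0.995, -0.0], [0.995, 0.096, 0.0], [0.0, -0.0, -1.0]]
wrist_force: [-0.3, 0.1, -0.8]
gripper_width: 0.273
```

```bash
cat >> h.py <<'E'
def nst():
    s=r.observe(); st(); a=np.radians(yaw())-TH; q=J(np.array(s['tcp_pos']))
    sx=np.array([np.sin(a),-np.cos(a)]); sy=np.array([np.cos(a),np.sin(a)])
    F=np.array(s['wrist_force'])[:2]; n=np.array([np.cos(TH),np.sin(TH)])
    print('notch jig mm',np.round(1e3*(q+GX*sx+GY*sy),2),'tilt %.2f'%np.degrees(a),'Fjig x,y',np.round([F@n,-F[0]*n[1]+F[1]*n[0]],2),'T',np.round(s['wrist_torque'],2))
E
python3 - <<'E'
from h import *
nst()
for cn in ['scene','top']:
    c=cam(cn); b=(slice(140,250),slice(250,430)) if cn=='scene' else (slice(150,230),slice(240,430))
    cv2.imwrite('pics/%s3.png'%cn,cv2.resize(c['image'][b][:,:,::-1],None,fx=4,fy=4,interpolation=cv2.INTER_CUBIC))
E
```

```text
t 11.10 tcp [0.5202 0.1098 0.0159] yaw 5.50 F [-0.3   0.08 -0.77] g 0.273 q [0.14 0.5  1.74 0.   0.91 0.04]
notch jig mm [-56.21 149.12] tilt 1.55 Fjig x,y [-0.29  0.1 ] T [-0.14  0.06  0.01]
```

View pics/scene3.png

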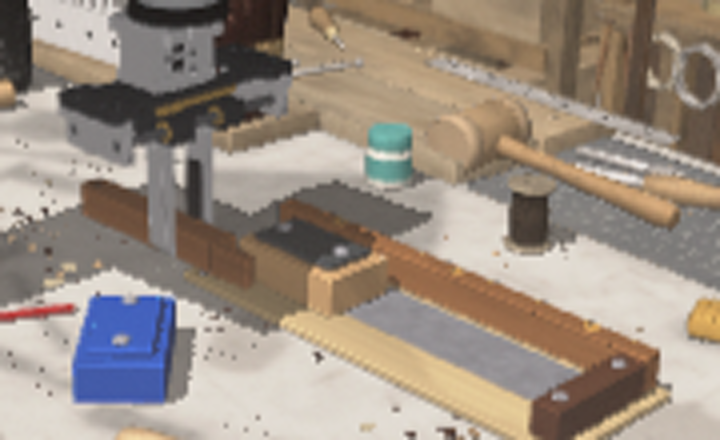

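View pics/top3.png

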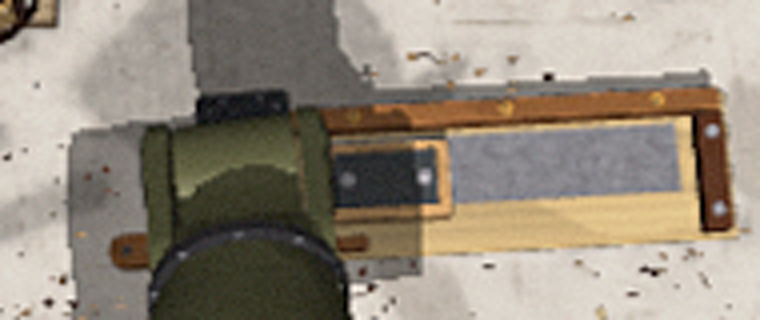

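Request:
drive_tool(increments="0 0.004 -0.001 0 0 0 -1; 0 0.004 0 0 0 0 -1; 0 0.002 0 0 0 0 -1; 0 0 0 0 0 0 -1")

```text
time_s: 11.7
tcp_pos: [0.5301, 0.1115, 0.0169]
tcp_rot: [[-0.097, 0.995, -0.0], [0.995, 0.097, -0.0], [-0.0, -0.0, -1.0]]
wrist_force: [-0.2, 0.1, 0.0]
gripper_width: 0.274
```

```bash
python3 -c "
from h import *
nst()"
```

```text
t 11.70 tcp [0.5301 0.1115 0.0169] yaw 5.56 F [-0.23  0.09  0.  ] g 0.274 q [ 0.14  0.51  1.71 -0.    0.92  0.04]
notch jig mm [-46.08 150.15] tilt 1.61 Fjig x,y [-0.22  0.1 ] T [-0.07 -0.    0.01]
```

Request:
drive_tool(increments="0 0.001 0 0 0 0 -1; 0 0.001 0 0 0 0 -1")

```text
time_s: 11.95
tcp_pos: [0.5321, 0.1116, 0.017]
tcp_rot: [[-0.097, 0.995, 0.0], [0.995, 0.097, -0.0], [-0.0, 0.0, -1.0]]
wrist_force: [0.6, 1.5, -0.7]
gripper_width: 0.276
```

```bash
python3 -c "
from h import *
nst()"
```

```text
t 11.95 tcp [0.5321 0.1116 0.017 ] yaw 5.56 F [ 0.58  1.46 -0.71] g 0.276 q [ 0.14  0.52  1.7  -0.    0.92  0.04]
notch jig mm [-44.16 150.16] tilt 1.61 Fjig x,y [0.67 1.42] T [-0.08  0.06  0.  ]
```

Request:
drive_tool(increments="0 0.001 0 0 0 0 -1; 0 0.001 0 0 0 0 -1; 0 0.001 0 0 0 0 -1")

```text
time_s: 12.32
tcp_pos: [0.5349, 0.1119, 0.0169]
tcp_rot: [[-0.097, 0.995, -0.0], [0.995, 0.097, 0.0], [0.0, -0.0, -1.0]]
wrist_force: [-2.1, 0.2, -0.3]
gripper_width: 0.272
```

```bash
python3 -c "
from h import *
nst()"
```

```text
t 12.32 tcp [0.5349 0.1119 0.0169] yaw 5.55 F [-2.14  0.18 -0.25] g 0.272 q [0.14 0.52 1.69 0.   0.93 0.04]
notch jig mm [-41.27 150.26] tilt 1.60 Fjig x,y [-2.12  0.33] T [-0.12  0.31 -0.12]
```

Request:
drive_tool(increments="0 0.001 0 0 0 0 -1; 0 0.001 0 0 0 0 -1; 0 0.001 0 0 0 0 -1; 0 0.001 0 0 0 0 -1")

```text
time_s: 12.82
tcp_pos: [0.539, 0.1123, 0.0169]
tcp_rot: [[-0.097, 0.995, -0.0], [0.995, 0.097, -0.0], [-0.0, -0.0, -1.0]]
wrist_force: [-1.3, 0.9, -0.5]
gripper_width: 0.273
```

```bash
python3 -c "
from h import *
nst()"
```

```text
t 12.82 tcp [0.539  0.1123 0.0169] yaw 5.55 F [-1.32  0.91 -0.54] g 0.273 q [0.14 0.53 1.68 0.   0.93 0.04]
notch jig mm [-37.17 150.32] tilt 1.60 Fjig x,y [-1.26  1.  ] T [-0.08  0.28 -0.11]
```

Request:
drive_tool(increments="0 0.001 0 0 0 0 -1; 0 0.001 0 0 0 0 -1; 0 0.001 0 0 0 0 -1")

```text
time_s: 13.2
tcp_pos: [0.5421, 0.1126, 0.0169]
tcp_rot: [[-0.097, 0.995, 0.0], [0.995, 0.097, 0.0], [0.0, 0.0, -1.0]]
wrist_force: [-1.4, -0.2, -0.9]
gripper_width: 0.275
```

```bash
python3 -c "
from h import *
nst()"
```

```text
t 13.20 tcp [0.5421 0.1126 0.0169] yaw 5.55 F [-1.43 -0.25 -0.87] g 0.275 q [0.14 0.54 1.67 0.   0.94 0.04]
notch jig mm [-34.12 150.43] tilt 1.60 Fjig x,y [-1.44 -0.15] T [-0.04  0.23 -0.18]
```

Request:
drive_tool(increments="0 0.0007 0 0 0 0 -1; 0 0.0007 0 0 0 0 -1")

```text
time_s: 13.45
tcp_pos: [0.5434, 0.1127, 0.0169]
tcp_rot: [[-0.097, 0.995, -0.0], [0.995, 0.097, -0.0], [-0.0, -0.0, -1.0]]
wrist_force: [-1.9, 0.4, -1.5]
gripper_width: 0.275
```

```bash
python3 -c "
from h import *
nst()"
```

```text
t 13.45 tcp [0.5434 0.1127 0.0169] yaw 5.55 F [-1.85  0.43 -1.47] g 0.275 q [ 0.14  0.54  1.67 -0.    0.94  0.04]
notch jig mm [-32.76 150.45] tilt 1.60 Fjig x,y [-1.82  0.56] T [-0.12  0.31 -0.11]
```

Request:
drive_tool(increments="0 0.0005 0 0 0 0 -1")

```text
time_s: 13.58
tcp_pos: [0.5437, 0.1127, 0.0169]
tcp_rot: [[-0.097, 0.995, -0.001], [0.995, 0.097, -0.0], [0.0, -0.001, -1.0]]
wrist_force: [-3.2, -0.5, -1.0]
gripper_width: 0.273
```

```bash
python3 -c "
from h import *
nst()"
```

```text
t 13.57 tcp [0.5437 0.1127 0.0169] yaw 5.55 F [-3.24 -0.53 -1.01] g 0.273 q [0.14 0.54 1.67 0.   0.94 0.04]
notch jig mm [-32.44 150.46] tilt 1.60 Fjig x,y [-3.27 -0.31] T [-0.15  0.61 -0.23]
```

Request:
drive_tool(increments="0 0.0004 0 0 0 0 -1")

```text
time_s: 13.7
tcp_pos: [0.544, 0.1127, 0.0168]
tcp_rot: [[-0.097, 0.995, -0.001], [0.995, 0.097, -0.0], [-0.0, -0.001, -1.0]]
wrist_force: [-3.8, -1.1, -0.4]
gripper_width: 0.271
```

```bash
python3 -c "
from h import *
nst()"
```

```text
t 13.70 tcp [0.544  0.1127 0.0168] yaw 5.54 F [-3.82 -1.07 -0.37] g 0.271 q [0.14 0.54 1.66 0.   0.94 0.04]
notch jig mm [-32.19 150.45] tilt 1.59 Fjig x,y [-3.88 -0.81] T [-0.32  0.83 -0.25]
```

Request:
drive_tool(increments="0 0.0004 0 0 0 0 -1; 0 0 0 0 0 0 -1")

```text
time_s: 13.95
tcp_pos: [0.5443, 0.1127, 0.0167]
tcp_rot: [[-0.097, 0.995, -0.001], [0.995, 0.097, -0.0], [-0.0, -0.001, -1.0]]
wrist_force: [-5.2, -1.2, -0.0]
gripper_width: 0.276
```

```bash
python3 -c "
from h import *
nst()
c=cam('scene'); cv2.imwrite('pics/s4.png',cv2.resize(c['image'][160:250,280:430,::-1],None,fx=5,fy=5,interpolation=cv2.INTER_CUBIC))
c=cam('top'); cv2.imwrite('pics/t4.png',cv2.resize(c['image'][160:220,300:430,::-1],None,fx=6,fy=6,interpolation=cv2.INTER_CUBIC))"
```

```text
t 13.95 tcp [0.5443 0.1127 0.0167] yaw 5.54 F [-5.21 -1.19 -0.02] g 0.276 q [ 0.14  0.54  1.66 -0.    0.94  0.04]
notch jig mm [-31.9 150.4] tilt 1.59 Fjig x,y [-5.28 -0.82] T [-0.35  1.01 -0.48]
```

View pics/s4.png

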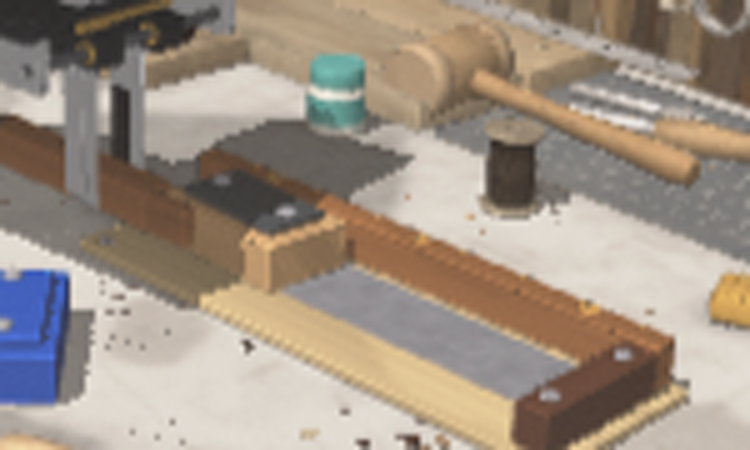

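View pics/t4.png

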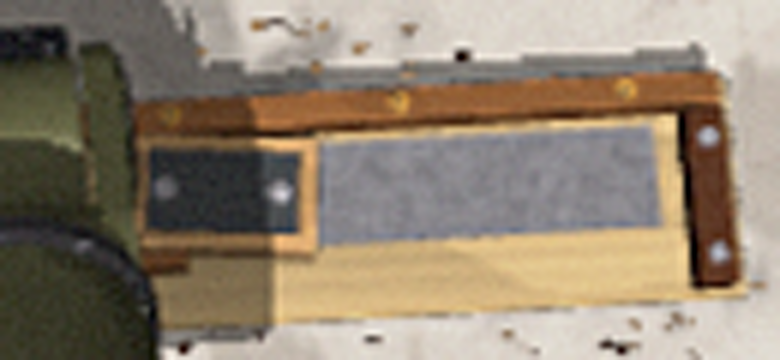

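```bash
cat >> h.py <<'E'
def rectify(c,zz,xr,yr,s,name,upscale=1):
    (x0,x1),(y0,y1)=xr,yr
    gx=x1-(np.arange((x1-x0)*s)+.5)/s; gy=y1-(np.arange((y1-y0)*s)+.5)/s
    A,B=np.meshgrid(gx/1000,gy/1000,indexing='ij')
    W=np.concatenate([np.stack([O[0]+A*np.cos(TH)-B*np.sin(TH),O[1]+A*np.sin(TH)+B*np.cos(TH)],-1),np.full(A.shape+(1,),zz)],-1)
    Wi=np.linalg.inv(c['W']); C=W@Wi[:3,:3].T+Wi[:3,3]; F=f(c)
    u=C[...,0]/C[...,2]*F+c['cx'];v=C[...,1]/C[...,2]*F+c['cy']
    out=cv2.remap(c['image'],u.astype(np.float32),v.astype(np.float32),cv2.INTER_CUBIC)[:,:,::-1].copy()
    for k in range(x0,x1,10): cv2.line(out,(0,int((x1-k)*s)),(6 if k%50 else 20,int((x1-k)*s)),(255,0,255),1)
    for k in range(y0,y1,10): cv2.line(out,(int((y1-k)*s),0),(int((y1-k)*s),6 if k%50 else 20),(255,0,255),1)
    cv2.imwrite('pics/'+name,out)
E
python3 -c "
from h import *
c=cam('scene'); rectify(c,0.044,(-60,60),(20,170),4,'rs5.png')
c=cam('top'); rectify(c,0.044,(-60,60),(20,170),4,'rt5.png')
a=cv2.imread('pics/rs5.png');b=cv2.imread('pics/rt5.png');cv2.imwrite('pics/r5.png',cv2.resize(np.vstack([a,b]),None,fx=.8,fy=.62) if 0 else np.vstack([a,b])[:, :][::1])
nst()
"
```

```text
t 14.15 tcp [0.5443 0.1127 0.0168] yaw 5.54 F [-4.88 -0.76 -0.02] g 0.273 q [ 0.14  0.54  1.66 -0.    0.94  0.04]
notch jig mm [-31.89 150.38] tilt 1.59 Fjig x,y [-4.92 -0.42] T [-0.37  1.01 -0.43]
```

View pics/rs5.png

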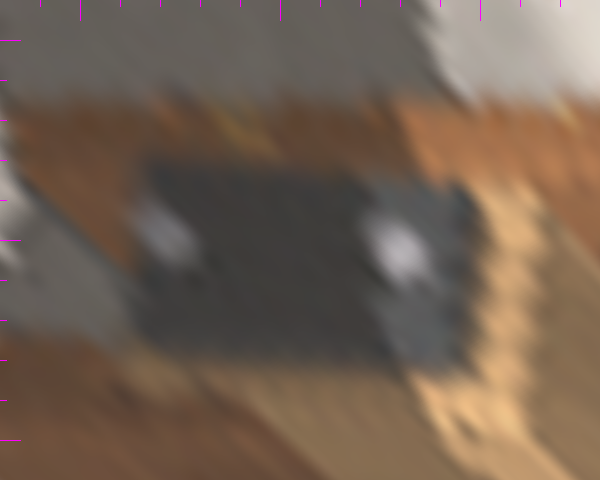

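View pics/rt5.png

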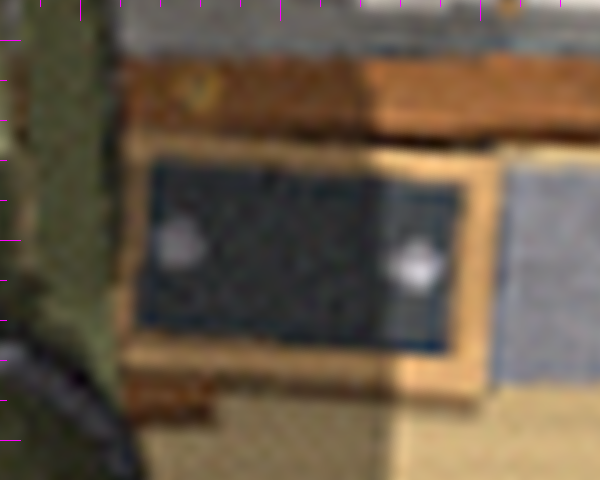

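Request:
drive_tool(increments="0 -0.0008 0 0 0 0 -1; -0.003 0 0 0 0 0 -1; -0.003 0 0 0 0 0 -1; 0 0 0 0 0 0 -1")

```text
time_s: 14.65
tcp_pos: [0.5448, 0.1065, 0.0171]
tcp_rot: [[-0.097, 0.995, 0.001], [0.995, 0.097, -0.0], [-0.0, 0.001, -1.0]]
wrist_force: [-0.3, 0.2, -1.0]
gripper_width: 0.274
```

```bash
python3 -c "
from h import *
nst()
"
```

```text
t 14.65 tcp [0.5448 0.1065 0.0171] yaw 5.55 F [-0.28  0.2  -1.05] g 0.274 q [ 0.13  0.54  1.67 -0.    0.94  0.03]
notch jig mm [-31.8  144.19] tilt 1.60 Fjig x,y [-0.27  0.21] T [-0.11  0.15  0.  ]
```

Request:
drive_tool(increments="0 0.0005 0 0 0 0 -1; 0 0.0005 0 0 0 0 -1; 0 0 0 0 0 0 -1")

```text
time_s: 15.02
tcp_pos: [0.5453, 0.1068, 0.0169]
tcp_rot: [[-0.097, 0.995, -0.001], [0.995, 0.097, -0.0], [-0.0, -0.001, -1.0]]
wrist_force: [-3.3, -1.5, 0.3]
gripper_width: 0.273
```

```bash
python3 -c "
from h import *
nst()
"
```

```text
t 15.03 tcp [0.5453 0.1068 0.0169] yaw 5.55 F [-3.27 -1.54  0.28] g 0.273 q [ 0.13  0.54  1.66 -0.    0.94  0.03]
notch jig mm [-31.33 144.45] tilt 1.60 Fjig x,y [-3.36 -1.31] T [-0.51  0.63 -0.28]
```

Request:
drive_tool(increments="-0.001 0 0 0 0 0 -1; -0.001 0 0 0 0 0 -1")

```text
time_s: 15.28
tcp_pos: [0.5458, 0.1049, 0.017]
tcp_rot: [[-0.097, 0.995, 0.0], [0.995, 0.097, 0.0], [0.0, 0.0, -1.0]]
wrist_force: [-0.9, 1.1, -3.4]
gripper_width: 0.275
```

```bash
python3 -c "
from h import *
nst()
"
```

```text
t 15.28 tcp [0.5458 0.1049 0.017 ] yaw 5.56 F [-0.94  1.05 -3.37] g 0.275 q [0.12 0.54 1.66 0.   0.94 0.03]
notch jig mm [-30.89 142.54] tilt 1.61 Fjig x,y [-0.87  1.11] T [ 0.05  0.27 -0.07]
```

Request:
drive_tool(increments="-0.0007 0 0 0 0 0 -1; -0.0007 0 0 0 0 0 -1")

```text
time_s: 15.52
tcp_pos: [0.5459, 0.1035, 0.017]
tcp_rot: [[-0.097, 0.995, 0.0], [0.995, 0.097, 0.0], [0.0, 0.0, -1.0]]
wrist_force: [-1.0, 1.2, -1.2]
gripper_width: 0.272
```

```bash
python3 -c "
from h import *
nst()
"
```

```text
t 15.53 tcp [0.5459 0.1035 0.017 ] yaw 5.56 F [-1.    1.23 -1.18] g 0.272 q [0.12 0.54 1.66 0.   0.94 0.02]
notch jig mm [-30.87 141.09] tilt 1.61 Fjig x,y [-0.91  1.29] T [0.09 0.16 0.  ]
```

Request:
drive_tool(increments="-0.0007 0 0 0 0 0 -1; -0.0007 0 0 0 0 0 -1")

```text
time_s: 15.78
tcp_pos: [0.546, 0.1021, 0.017]
tcp_rot: [[-0.097, 0.995, 0.0], [0.995, 0.097, 0.0], [0.0, 0.0, -1.0]]
wrist_force: [-1.1, 1.6, -0.4]
gripper_width: 0.278
```

```bash
python3 -c "
from h import *
nst()
c=cam('top'); rectify(c,0.044,(-60,60),(20,170),4,'rt6.png')
"
```

```text
t 15.78 tcp [0.546  0.1021 0.017 ] yaw 5.56 F [-1.08  1.59 -0.45] g 0.278 q [0.12 0.54 1.67 0.   0.94 0.02]
notch jig mm [-30.94 139.74] tilt 1.61 Fjig x,y [-0.97  1.66] T [ 0.27  0.22 -0.02]
```

View pics/rt6.png

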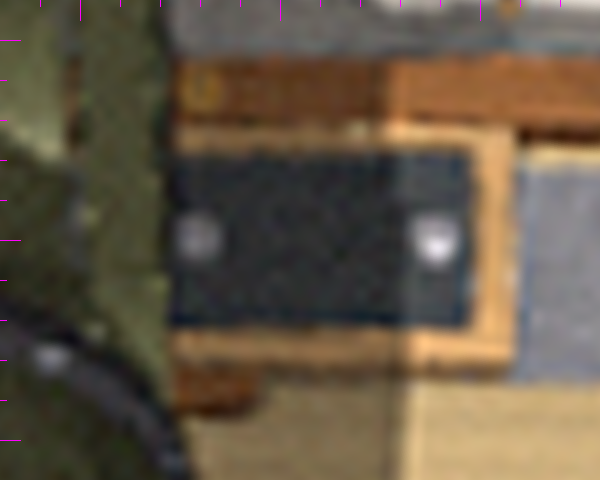

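Request:
drive_tool(increments="0 0.0004 0 0 0 0 -1; 0 0.0003 0 0 0 0 -1; 0 0 0 0 0 0 -1; 0 0 0 0 0 0 -1; 0 0 0 0 0 0 -1")

```text
time_s: 16.45
tcp_pos: [0.5466, 0.1021, 0.0169]
tcp_rot: [[-0.097, 0.995, -0.0], [0.995, 0.097, -0.0], [-0.0, -0.0, -1.0]]
wrist_force: [-0.9, 0.8, -0.4]
gripper_width: 0.271
```

```bash
python3 -c "
from h import *
nst()
"
```

```text
t 16.45 tcp [0.5466 0.1021 0.0169] yaw 5.55 F [-0.88  0.84 -0.35] g 0.271 q [ 0.12  0.54  1.66 -0.    0.94  0.02]
notch jig mm [-30.36 139.7 ] tilt 1.60 Fjig x,y [-0.82  0.9 ] T [-0.01  0.34 -0.13]
```

Request:
drive_tool(increments="0 0.0005 0 0 0 0 -1; 0 0 0 0 0 0 -1")

```text
time_s: 16.7
tcp_pos: [0.5469, 0.1022, 0.0169]
tcp_rot: [[-0.097, 0.995, -0.001], [0.995, 0.097, -0.0], [0.0, -0.001, -1.0]]
wrist_force: [-4.0, -0.4, 0.0]
gripper_width: 0.273
```

```bash
python3 -c "
from h import *
nst()
"
```

```text
t 16.70 tcp [0.5469 0.1022 0.0169] yaw 5.54 F [-3.97 -0.44  0.03] g 0.273 q [0.12 0.54 1.66 0.   0.94 0.02]
notch jig mm [-30.  139.7] tilt 1.59 Fjig x,y [-3.99 -0.17] T [-0.13  0.69 -0.27]
```

Request:
drive_tool(increments="0 0.0003 0 0 0 0 -1; 0 0 0 0 0 0 -1")

```text
time_s: 16.95
tcp_pos: [0.5472, 0.1022, 0.0168]
tcp_rot: [[-0.097, 0.995, -0.001], [0.995, 0.097, -0.0], [-0.0, -0.001, -1.0]]
wrist_force: [-3.9, -0.4, -0.9]
gripper_width: 0.274
```

```bash
python3 -c "
from h import *
nst()
"
```

```text
t 16.95 tcp [0.5472 0.1022 0.0168] yaw 5.54 F [-3.92 -0.39 -0.87] g 0.274 q [0.12 0.54 1.66 0.   0.94 0.02]
notch jig mm [-29.76 139.71] tilt 1.59 Fjig x,y [-3.94 -0.12] T [-0.18  0.93 -0.35]
```

Request:
drive_tool(increments="0 0 0 0 0 0 -1; 0 0 0 0 0 0 -1")

```text
time_s: 17.2
tcp_pos: [0.5472, 0.1022, 0.0168]
tcp_rot: [[-0.097, 0.995, -0.0], [0.995, 0.097, -0.0], [-0.0, -0.0, -1.0]]
wrist_force: [-4.9, -1.5, -0.7]
gripper_width: 0.273
```

```bash
python3 -c "
from h import *
nst()
c=cam('top'); rectify(c,0.044,(-60,60),(20,170),4,'rt7.png')
"
```

```text
t 17.20 tcp [0.5472 0.1022 0.0168] yaw 5.55 F [-4.86 -1.46 -0.68] g 0.273 q [ 0.12  0.54  1.66 -0.    0.94  0.02]
notch jig mm [-29.68 139.72] tilt 1.60 Fjig x,y [-4.95 -1.12] T [-0.19  0.97 -0.47]
```

View pics/rt7.png

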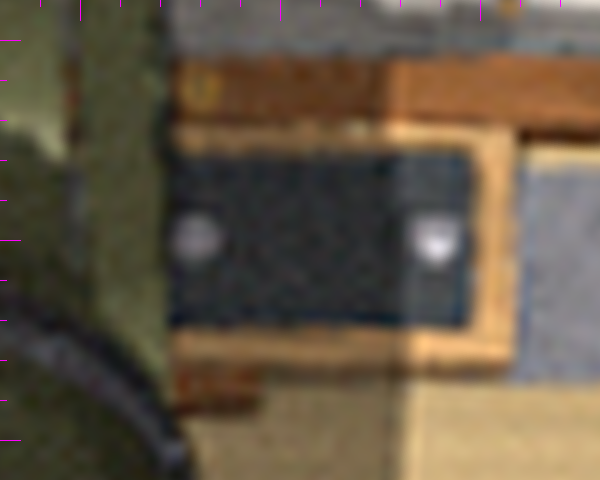

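Request:
drive_tool(increments="-0.001 0 0 0 0 0 -1; -0.0015 -0.00004 0 0 0 0 -1; -0.002 -0.00006 0 0 0 0 -1; -0.002 -0.00006 0 0 0 0 -1")

```text
time_s: 17.75
tcp_pos: [0.5477, 0.0962, 0.0168]
tcp_rot: [[-0.097, 0.995, -0.001], [0.995, 0.097, 0.001], [0.001, -0.0, -1.0]]
wrist_force: [-6.3, 3.5, 0.2]
gripper_width: 0.273
```

```bash
python3 -c "
from h import *
nst()
"
```

```text
t 17.75 tcp [0.5477 0.0962 0.0168] yaw 5.55 F [-6.29  3.54  0.18] g 0.273 q [0.11 0.54 1.66 0.   0.94 0.01]
notch jig mm [-29.68 133.7 ] tilt 1.60 Fjig x,y [-6.03  3.97] T [ 0.57  1.06 -0.46]
```

Request:
drive_tool(increments="-0.003 -0.0001 0 0 0 0 -1; -0.003 -0.0001 0 0 0 0 -1; -0.003 -0.0001 0 0 0 0 -1; -0.003 -0.0001 0 0 0 0 -1")

```text
time_s: 18.25
tcp_pos: [0.5485, 0.0841, 0.0169]
tcp_rot: [[-0.097, 0.995, -0.0], [0.995, 0.097, 0.001], [0.001, -0.0, -1.0]]
wrist_force: [-6.0, 3.7, -0.9]
gripper_width: 0.276
```

```bash
python3 -c "
from h import *
nst()
"
```

```text
t 18.25 tcp [0.5485 0.0841 0.0169] yaw 5.55 F [-6.01  3.65 -0.9 ] g 0.276 q [ 0.09  0.54  1.67  0.    0.94 -0.01]
notch jig mm [-29.69 121.62] tilt 1.60 Fjig x,y [-5.74  4.06] T [ 0.57  0.97 -0.35]
```

Request:
drive_tool(increments="-0.003 -0.0001 0 0 0 0 -1; -0.003 -0.0001 0 0 0 0 -1; -0.003 -0.0001 0 0 0 0 -1; -0.003 -0.0001 0 0 0 0 -1")

```text
time_s: 18.75
tcp_pos: [0.5493, 0.0721, 0.0169]
tcp_rot: [[-0.097, 0.995, -0.0], [0.995, 0.097, 0.001], [0.001, -0.0, -1.0]]
wrist_force: [-4.7, 2.8, -0.7]
gripper_width: 0.272
```

```bash
python3 -c "
from h import *
nst()
c=cam('top'); rectify(c,0.044,(-60,60),(-10,140),4,'rt8.png')
"
```

```text
t 18.75 tcp [0.5493 0.0721 0.0169] yaw 5.55 F [-4.67  2.76 -0.71] g 0.272 q [ 0.06  0.54  1.67  0.    0.94 -0.03]
notch jig mm [-29.7  109.57] tilt 1.60 Fjig x,y [-4.46  3.08] T [ 0.52  0.94 -0.38]
```

View pics/rt8.png

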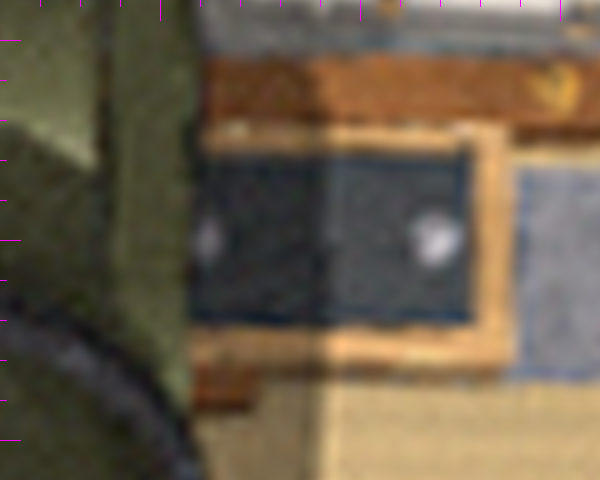

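Flush while feeding (sled top edge parallel to the fence edge near row 125; front at column 513). Continue.

Request:
drive_tool(increments="-0.003 -0.0001 0 0 0 0 -1; -0.003 -0.0001 0 0 0 0 -1; -0.003 -0.0001 0 0 0 0 -1; -0.003 -0.0001 0 0 0 0 -1; -0.003 -0.0001 0 0 0 0 -1")

```text
time_s: 19.42
tcp_pos: [0.5503, 0.0571, 0.0169]
tcp_rot: [[-0.097, 0.995, -0.0], [0.995, 0.097, 0.001], [0.001, -0.0, -1.0]]
wrist_force: [-5.5, 3.2, -0.9]
gripper_width: 0.278
```

```bash
python3 -c "
from h import *
nst()
"
```

```text
t 19.43 tcp [0.5503 0.0571 0.0169] yaw 5.56 F [-5.54  3.22 -0.9 ] g 0.278 q [ 0.04  0.53  1.67  0.    0.94 -0.06]
notch jig mm [-29.7   94.54] tilt 1.61 Fjig x,y [-5.31  3.6 ] T [ 0.45  0.9  -0.34]
```

Request:
drive_tool(increments="-0.003 -0.0001 0 0 0 0 -1; -0.003 -0.0001 0 0 0 0 -1; -0.003 -0.0001 0 0 0 0 -1; -0.003 -0.0001 0 0 0 0 -1; -0.003 -0.0001 0 0 0 0 -1")

```text
time_s: 20.05
tcp_pos: [0.5513, 0.0421, 0.0169]
tcp_rot: [[-0.097, 0.995, -0.0], [0.995, 0.097, 0.001], [0.001, 0.0, -1.0]]
wrist_force: [-4.8, 3.5, -1.2]
gripper_width: 0.272
```

```bash
python3 -c "
from h import *
nst()
"
```

```text
t 20.05 tcp [0.5513 0.0421 0.0169] yaw 5.55 F [-4.84  3.51 -1.21] g 0.272 q [ 0.01  0.53  1.67  0.    0.93 -0.09]
notch jig mm [-29.76  79.48] tilt 1.60 Fjig x,y [-4.58  3.83] T [ 0.48  0.85 -0.38]
```

Request:
drive_tool(increments="-0.003 -0.0001 0 0 0 0 -1; -0.003 -0.0001 0 0 0 0 -1; -0.003 -0.0001 0 0 0 0 -1; -0.003 -0.0001 0 0 0 0 -1; -0.003 -0.0001 0 0 0 0 -1")

```text
time_s: 20.68
tcp_pos: [0.5523, 0.027, 0.0169]
tcp_rot: [[-0.097, 0.995, 0.0], [0.995, 0.097, 0.0], [0.0, 0.0, -1.0]]
wrist_force: [-4.2, 3.0, -1.1]
gripper_width: 0.278
```

```bash
python3 -c "
from h import *
nst()
c=cam('top'); rectify(c,0.044,(-60,60),(-60,90),4,'rt9.png')
"
```

```text
t 20.68 tcp [0.5523 0.027  0.0169] yaw 5.55 F [-4.16  2.97 -1.07] g 0.278 q [-0.02  0.53  1.67  0.    0.93 -0.11]
notch jig mm [-29.81  64.36] tilt 1.60 Fjig x,y [-3.94  3.25] T [ 0.45  0.79 -0.35]
```

View pics/rt9.png

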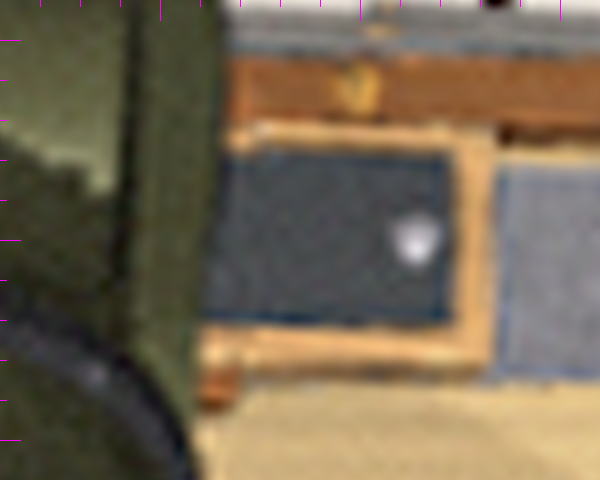

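Request:
drive_tool(increments="-0.003 0 0 0 0 0 -1; -0.003 -0.0001 0 0 0 0 -1; -0.003 -0.0001 0 0 0 0 -1; -0.003 0 0 0 0 0 -1; -0.003 -0.0001 0 0 0 0 -1")

```text
time_s: 21.35
tcp_pos: [0.5533, 0.012, 0.0169]
tcp_rot: [[-0.097, 0.995, -0.0], [0.995, 0.097, 0.0], [0.0, -0.0, -1.0]]
wrist_force: [-4.4, 3.2, -1.5]
gripper_width: 0.277
```

```bash
python3 -c "
from h import *
nst()
"
```

```text
t 21.35 tcp [0.5533 0.012  0.0169] yaw 5.56 F [-4.43  3.16 -1.5 ] g 0.277 q [-0.04  0.54  1.67  0.    0.94 -0.14]
notch jig mm [-29.79  49.33] tilt 1.61 Fjig x,y [-4.21  3.46] T [ 0.57  0.87 -0.32]
```

Request:
drive_tool(increments="-0.003 0 0 0 0 0 -1; -0.003 -0.0001 0 0 0 0 -1; -0.003 -0.0001 0 0 0 0 -1; -0.003 0 0 0 0 0 -1; -0.003 -0.0001 0 0 0 0 -1")

```text
time_s: 21.98
tcp_pos: [0.5544, -0.0029, 0.0169]
tcp_rot: [[-0.097, 0.995, -0.0], [0.995, 0.097, 0.0], [0.0, -0.0, -1.0]]
wrist_force: [-5.2, 3.7, -0.9]
gripper_width: 0.273
```

```bash
python3 -c "
from h import *
nst()
"
```

```text
t 21.98 tcp [ 0.5544 -0.0029  0.0169] yaw 5.55 F [-5.18  3.68 -0.94] g 0.273 q [-0.07  0.54  1.67  0.    0.94 -0.17]
notch jig mm [-29.75  34.38] tilt 1.60 Fjig x,y [-4.91  4.03] T [ 0.54  1.   -0.4 ]
```

Request:
drive_tool(increments="-0.003 0 0 0 0 0 -1; -0.003 -0.0001 0 0 0 0 -1; -0.003 -0.0001 0 0 0 0 -1; -0.003 0 0 0 0 0 -1; -0.003 -0.0001 0 0 0 0 -1")

```text
time_s: 22.6
tcp_pos: [0.5555, -0.0178, 0.0169]
tcp_rot: [[-0.097, 0.995, -0.001], [0.995, 0.097, 0.0], [0.0, -0.001, -1.0]]
wrist_force: [-5.8, 3.6, -0.3]
gripper_width: 0.273
```

```bash
python3 -c "
from h import *
nst()
"
```

```text
t 22.60 tcp [ 0.5555 -0.0178  0.0169] yaw 5.55 F [-5.83  3.6  -0.3 ] g 0.273 q [-0.1   0.54  1.66  0.    0.94 -0.2 ]
notch jig mm [-29.7   19.41] tilt 1.60 Fjig x,y [-5.57  4.  ] T [ 0.67  1.06 -0.41]
```

Request:
drive_tool(increments="-0.003 -0.0001 0 0 0 0 -1; -0.003 -0.0001 0 0 0 0 -1; -0.003 -0.0001 0 0 0 0 -1; -0.003 -0.0001 0 0 0 0 -1; -0.003 -0.0001 0 0 0 0 -1")

```text
time_s: 23.22
tcp_pos: [0.5565, -0.0329, 0.0169]
tcp_rot: [[-0.097, 0.995, -0.0], [0.995, 0.097, 0.0], [0.0, -0.0, -1.0]]
wrist_force: [-4.7, 3.7, -0.1]
gripper_width: 0.273
```

```bash
python3 -c "
from h import *
nst()
"
```

```text
t 23.23 tcp [ 0.5565 -0.0329  0.0169] yaw 5.55 F [-4.7   3.75 -0.15] g 0.273 q [-0.12  0.54  1.66  0.    0.94 -0.22]
notch jig mm [-29.72   4.34] tilt 1.60 Fjig x,y [-4.43  4.06] T [ 0.62  1.02 -0.35]
```

Request:
drive_tool(increments="-0.003 -0.0001 0 0 0 0 -1; -0.003 -0.0001 0 0 0 0 -1; -0.003 -0.0001 0 0 0 0 -1; -0.003 -0.0001 0 0 0 0 -1; -0.003 -0.0001 0 0 0 0 -1")

```text
time_s: 23.85
tcp_pos: [0.5575, -0.0479, 0.0169]
tcp_rot: [[-0.097, 0.995, -0.0], [0.995, 0.097, 0.0], [0.0, -0.0, -1.0]]
wrist_force: [-4.9, 4.3, -0.1]
gripper_width: 0.273
```

```bash
python3 -c "
from h import *
nst()
"
```

```text
t 23.85 tcp [ 0.5575 -0.0479  0.0169] yaw 5.55 F [-4.91  4.3  -0.13] g 0.273 q [-0.15  0.55  1.65  0.    0.94 -0.25]
notch jig mm [-29.76 -10.72] tilt 1.60 Fjig x,y [-4.6   4.62] T [ 0.59  0.84 -0.38]
```

Request:
drive_tool(increments="-0.003 -0.0001 0 0 0 0 -1; -0.003 -0.0001 0 0 0 0 -1; -0.003 -0.0001 0 0 0 0 -1; -0.003 -0.0001 0 0 0 0 -1; -0.003 -0.0001 0 0 0 0 -1")

```text
time_s: 24.48
tcp_pos: [0.5585, -0.0629, 0.0169]
tcp_rot: [[-0.097, 0.995, -0.0], [0.995, 0.097, 0.0], [0.0, -0.0, -1.0]]
wrist_force: [-3.7, 2.4, -1.0]
gripper_width: 0.274
```

```bash
python3 -c "
from h import *
nst()
c=cam('top'); rectify(c,0.044,(-60,60),(-180,-30),4,'rt10.png')
"
```

```text
t 24.48 tcp [ 0.5585 -0.0629  0.0169] yaw 5.55 F [-3.67  2.35 -1.04] g 0.274 q [-0.18  0.55  1.65  0.    0.95 -0.27]
notch jig mm [-29.77 -25.8 ] tilt 1.60 Fjig x,y [-3.5  2.6] T [ 0.4   0.83 -0.41]
```

View pics/rt10.png

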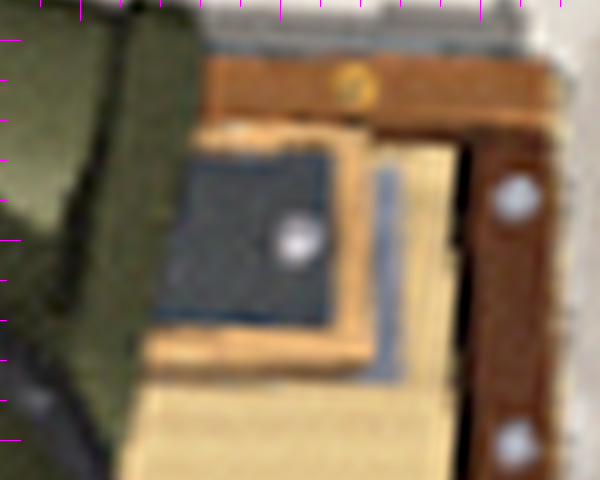

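Request:
drive_tool(increments="-0.003 0 0 0 0 0 -1; -0.003 -0.0001 0 0 0 0 -1; -0.003 -0.0001 0 0 0 0 -1; -0.003 -0.0001 0 0 0 0 -1; -0.003 0 0 0 0 0 -1")

```text
time_s: 25.15
tcp_pos: [0.5596, -0.0778, 0.0169]
tcp_rot: [[-0.097, 0.995, -0.0], [0.995, 0.097, 0.0], [0.0, -0.0, -1.0]]
wrist_force: [-5.4, 3.2, -0.3]
gripper_width: 0.276
```

Request:
drive_tool(increments="-0.0015 0 0 0 0 0 -1; -0.001 0 0 0 0 0 -1; -0.001 0 0 0 0 0 -1")

```text
time_s: 25.52
tcp_pos: [0.5599, -0.0812, 0.0169]
tcp_rot: [[-0.097, 0.995, -0.001], [0.995, 0.097, 0.0], [0.0, -0.001, -1.0]]
wrist_force: [-4.9, 3.9, -0.2]
gripper_width: 0.275
```

```bash
python3 -c "
from h import *
nst()
"
```

```text
t 25.52 tcp [ 0.5599 -0.0812  0.0169] yaw 5.55 F [-4.91  3.85 -0.25] g 0.275 q [-0.21  0.56  1.63  0.    0.95 -0.31]
notch jig mm [-29.71 -44.08] tilt 1.60 Fjig x,y [-4.63  4.18] T [ 0.65  1.1  -0.43]
```

Request:
drive_tool(increments="-0.001 0 0 0 0 0 -1; -0.001 0 0 0 0 0 -1")

```text
time_s: 25.78
tcp_pos: [0.56, -0.0831, 0.0169]
tcp_rot: [[-0.097, 0.995, -0.001], [0.995, 0.097, 0.0], [0.0, -0.001, -1.0]]
wrist_force: [-5.0, 4.3, 0.3]
gripper_width: 0.275
```

```bash
python3 -c "
from h import *
nst()
"
```

```text
t 25.77 tcp [ 0.56   -0.0831  0.0169] yaw 5.55 F [-5.02  4.27  0.32] g 0.275 q [-0.21  0.56  1.63  0.    0.95 -0.31]
notch jig mm [-29.7  -46.04] tilt 1.60 Fjig x,y [-4.71  4.61] T [ 0.71  1.14 -0.32]
```

Request:
drive_tool(increments="-0.0007 -0.0002 0 0 0 0 -1; -0.0006 -0.0001 0 0 0 0 -1")

```text
time_s: 26.02
tcp_pos: [0.56, -0.0846, 0.0169]
tcp_rot: [[-0.097, 0.995, -0.0], [0.995, 0.097, 0.0], [0.0, -0.0, -1.0]]
wrist_force: [-4.2, 2.9, -0.9]
gripper_width: 0.276
```

```bash
python3 -c "
from h import *
nst()
"
```

```text
t 26.02 tcp [ 0.56   -0.0846  0.0169] yaw 5.56 F [-4.18  2.87 -0.89] g 0.276 q [-0.21  0.56  1.63  0.    0.95 -0.31]
notch jig mm [-29.77 -47.48] tilt 1.61 Fjig x,y [-3.97  3.15] T [ 0.45  0.81 -0.33]
```

Request:
drive_tool(increments="-0.0005 0 0 0 0 0 -1; -0.0005 0 0 0 0 0 -1")

```text
time_s: 26.28
tcp_pos: [0.5601, -0.0855, 0.0169]
tcp_rot: [[-0.097, 0.995, -0.0], [0.995, 0.097, 0.0], [0.0, -0.0, -1.0]]
wrist_force: [-4.7, 3.5, 0.0]
gripper_width: 0.276
```

```bash
python3 -c "
from h import *
nst()
"
```

```text
t 26.27 tcp [ 0.5601 -0.0855  0.0169] yaw 5.56 F [-4.72  3.54  0.01] g 0.276 q [-0.22  0.56  1.63  0.    0.95 -0.31]
notch jig mm [-29.75 -48.47] tilt 1.61 Fjig x,y [-4.46  3.85] T [ 0.55  0.87 -0.36]
```

Request:
drive_tool(increments="-0.0005 0 0 0 0 0 -1; -0.0003 0 0 0 0 0 -1")

```text
time_s: 26.52
tcp_pos: [0.5602, -0.0863, 0.0169]
tcp_rot: [[-0.097, 0.995, -0.0], [0.995, 0.097, 0.0], [0.0, -0.0, -1.0]]
wrist_force: [-3.8, 2.4, -0.4]
gripper_width: 0.273
```

```bash
python3 -c "
from h import *
nst()
"
```

```text
t 26.52 tcp [ 0.5602 -0.0863  0.0169] yaw 5.55 F [-3.82  2.4  -0.45] g 0.273 q [-0.22  0.56  1.63  0.    0.95 -0.31]
notch jig mm [-29.76 -49.26] tilt 1.60 Fjig x,y [-3.64  2.66] T [ 0.54  0.85 -0.3 ]
```

Request:
drive_tool(increments="-0.0005 0 0 0 0 0 -1; -0.0005 0 0 0 0 0 -1")

```text
time_s: 26.78
tcp_pos: [0.5602, -0.0873, 0.0169]
tcp_rot: [[-0.097, 0.995, -0.0], [0.995, 0.097, 0.0], [0.0, -0.0, -1.0]]
wrist_force: [-5.1, 3.1, -0.2]
gripper_width: 0.28
```

```bash
python3 -c "
from h import *
nst()
"
```

```text
t 26.77 tcp [ 0.5602 -0.0873  0.0169] yaw 5.55 F [-5.11  3.08 -0.22] g 0.280 q [-0.22  0.56  1.63  0.    0.95 -0.32]
notch jig mm [-29.76 -50.26] tilt 1.60 Fjig x,y [-4.89  3.43] T [ 0.54  0.9  -0.38]
```

Request:
drive_tool(increments="-0.0005 0 0 0 0 0 -1; -0.0004 0 0 0 0 0 -1")

```text
time_s: 27.02
tcp_pos: [0.5603, -0.0882, 0.0169]
tcp_rot: [[-0.097, 0.995, -0.0], [0.995, 0.097, 0.0], [0.0, -0.0, -1.0]]
wrist_force: [-4.5, 4.3, -0.7]
gripper_width: 0.274
```

```bash
python3 -c "
from h import *
nst()
"
```

```text
t 27.02 tcp [ 0.5603 -0.0882  0.0169] yaw 5.55 F [-4.52  4.33 -0.69] g 0.274 q [-0.22  0.56  1.63  0.    0.95 -0.32]
notch jig mm [-29.73 -51.13] tilt 1.60 Fjig x,y [-4.21  4.63] T [ 0.52  0.94 -0.36]
```

Request:
drive_tool(increments="-0.0005 0 0 0 0 0 -1; -0.0004 0 0 0 0 0 -1")

```text
time_s: 27.28
tcp_pos: [0.5603, -0.0883, 0.0169]
tcp_rot: [[-0.097, 0.995, -0.001], [0.995, 0.097, 0.001], [0.002, -0.001, -1.0]]
wrist_force: [-5.6, 11.9, 1.1]
gripper_width: 0.277
```

```bash
python3 -c "
from h import *
nst()
"
```

```text
t 27.27 tcp [ 0.5603 -0.0883  0.0169] yaw 5.55 F [-5.63 11.89  1.09] g 0.277 q [-0.22  0.56  1.63  0.    0.95 -0.32]
notch jig mm [-29.75 -51.23] tilt 1.60 Fjig x,y [-4.8  12.25] T [ 1.96  1.05 -0.37]
```

Request:
drive_tool(increments="0.0002 0 0 0 0 0 -1; 0 0 0 0 0 0 -1")

```text
time_s: 27.52
tcp_pos: [0.5603, -0.0883, 0.0169]
tcp_rot: [[-0.097, 0.995, -0.001], [0.995, 0.097, 0.001], [0.001, -0.001, -1.0]]
wrist_force: [-6.0, 8.0, 1.7]
gripper_width: 0.275
```

```bash
python3 -c "
from h import *
nst()
"
```

```text
t 27.52 tcp [ 0.5603 -0.0883  0.0169] yaw 5.56 F [-6.01  8.04  1.74] g 0.275 q [-0.22  0.56  1.63  0.    0.95 -0.32]
notch jig mm [-29.76 -51.19] tilt 1.61 Fjig x,y [-5.44  8.43] T [ 1.36  0.9  -0.37]
```

Request:
drive_tool(increments="0 0 0 0 0 0 -1; 0 0 0 0 0 0 -1")

```text
time_s: 27.78
tcp_pos: [0.5603, -0.0883, 0.0169]
tcp_rot: [[-0.097, 0.995, -0.001], [0.995, 0.097, 0.001], [0.001, -0.001, -1.0]]
wrist_force: [-5.5, 8.1, 1.3]
gripper_width: 0.274
```

```bash
python3 -c "
from h import *
nst()
c=cam('top'); rectify(c,0.044,(-60,60),(-180,-30),4,'rt11.png')
nst()
"
```

```text
t 27.77 tcp [ 0.5603 -0.0883  0.0169] yaw 5.56 F [-5.53  8.1   1.26] g 0.274 q [-0.22  0.56  1.63  0.    0.95 -0.32]
notch jig mm [-29.73 -51.21] tilt 1.61 Fjig x,y [-4.95  8.46] T [ 1.29  1.04 -0.36]
t 27.82 tcp [ 0.5603 -0.0883  0.0169] yaw 5.56 F [-5.93  8.93  0.17] g 0.275 q [-0.22  0.56  1.63  0.    0.95 -0.32]
notch jig mm [-29.73 -51.2 ] tilt 1.61 Fjig x,y [-5.3   9.32] T [ 1.32  1.04 -0.34]
```

View pics/rt11.png

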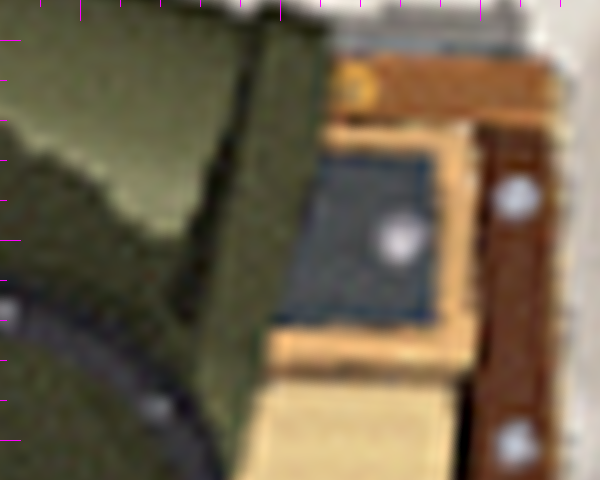

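Request:
drive_tool(increments="-0.0001 0 0 0 0 0 -1; 0 0 0 0 0 0 -1; 0 0 0 0 0 0 -1; 0 0 0 0 0 0 -1; 0 0 0 0 0 0 -1; 0 0 0 0 0 0 -1; 0 0 0 0 0 0 -1; 0 0 0 0 0 0 -1")

```text
time_s: 28.82
tcp_pos: [0.5603, -0.0883, 0.0169]
tcp_rot: [[-0.097, 0.995, -0.001], [0.995, 0.097, 0.001], [0.001, -0.001, -1.0]]
wrist_force: [-5.4, 8.4, 1.3]
gripper_width: 0.273
```

```bash
python3 -c "
from h import *
nst()
"
```

```text
t 28.82 tcp [ 0.5603 -0.0883  0.0169] yaw 5.56 F [-5.39  8.45  1.33] g 0.273 q [-0.22  0.56  1.63  0.    0.95 -0.32]
notch jig mm [-29.73 -51.21] tilt 1.61 Fjig x,y [-4.79  8.8 ] T [ 1.47  1.03 -0.39]
```

Request:
drive_tool(increments="-0.0001 0 0 0 0 0 -1; 0 0 0 0 0 0 -1; 0 0 0 0 0 0 -1; 0 0 0 0 0 0 -1; 0 0 0 0 0 0 -1; 0 0 0 0 0 0 -1; 0 0 0 0 0 0 -1; 0 0 0 0 0 0 -1")

```text
time_s: 29.82
tcp_pos: [0.5603, -0.0883, 0.0169]
tcp_rot: [[-0.097, 0.995, -0.001], [0.995, 0.097, 0.001], [0.001, -0.001, -1.0]]
wrist_force: [-5.3, 9.8, 1.0]
gripper_width: 0.279
```

```bash
python3 -c "
from h import *
nst()
"
```

```text
t 29.82 tcp [ 0.5603 -0.0883  0.0169] yaw 5.56 F [-5.26  9.85  1.05] g 0.279 q [-0.22  0.56  1.63  0.    0.95 -0.32]
notch jig mm [-29.72 -51.21] tilt 1.61 Fjig x,y [-4.57 10.19] T [ 1.64  1.01 -0.39]
```

Request:
drive_tool(increments="0.0005 0 0 0 0 0 -1; 0.0004 -0.0002 0 0 0 0 -1; 0.0003 -0.0003 0 0 0 0 -1; 0.0003 -0.0005 0 0 0 0 -1; 0.0003 -0.001 0 0 0 0 -1; 0 -0.003 0 0 0 0 -1; 0 -0.004 0 0 0 0 -1; 0 -0.006 0 0 0 0 -1")

```text
time_s: 30.82
tcp_pos: [0.5451, -0.089, 0.017]
tcp_rot: [[-0.097, 0.995, 0.0], [0.995, 0.097, -0.0], [-0.0, 0.0, -1.0]]
wrist_force: [-0.4, -0.3, -0.5]
gripper_width: 0.278
```

```bash
python3 -c "
from h import *
nst()
plan([0.54,-0.02,0.13],0,4,-1)
"
```

```text
t 30.82 tcp [ 0.5451 -0.089   0.017 ] yaw 5.55 F [-0.43 -0.33 -0.53] g 0.278 q [-0.23  0.53  1.67 -0.    0.93 -0.33]
notch jig mm [-44.93 -50.9 ] tilt 1.60 Fjig x,y [-0.45 -0.3 ] T [-0.1   0.   -0.03]
0.0173 0.0004 -0.0283 0 0 0.0000 -1; 0.0173 0.0004 -0.0283 0 0 0.0000 -1; 0.0173 0.0004 -0.0283 0 0 0.0000 -1; 0.0173 0.0004 -0.0283 0 0 0.0000 -1
```

Request:
drive_tool(increments="0 0 -0.015 0 0 0 -1; 0 0 -0.025 0 0 0 -1; 0 0 -0.025 0 0 0 -1; 0.02 0 -0.015 0 0 0 -1; 0.04 0 0 0 0 0 -1; 0.05 0 0 0 0 0 -1; 0.05 0 0 0 0 0 -1; 0.05 0 0 0 0 0 -1; 0.05 0 0 0 0 0 -1; 0.04 0 0 0 0 0 -1; 0.025 0 0 0 0 0 -1; 0 0 0 0 0 0 -1")

```text
time_s: 32.33
tcp_pos: [0.513, 0.2366, 0.0971]
tcp_rot: [[-0.1, 0.995, -0.0], [0.995, 0.1, 0.0], [0.0, -0.0, -1.0]]
wrist_force: [0.2, -0.3, -0.5]
gripper_width: 0.275
```

```bash
python3 -c "
from h import *
nst()
c=cam('top'); rectify(c,0.044,(-60,60),(-180,-30),4,'rt12.png')
cv2.imwrite('pics/t12.png',c['image'][100:300,150:480,::-1].repeat(2,0).repeat(2,1))
c=cam('wrist'); save(c,'w12.png')
plan([0.517,0.24,0.004],0,5,-1)
"
```

```text
t 32.33 tcp [0.513  0.2366 0.0971] yaw 5.71 F [ 0.15 -0.33 -0.52] g 0.275 q [0.37 0.44 1.59 0.   1.11 0.27]
notch jig mm [-54.45 276.17] tilt 1.76 Fjig x,y [ 0.13 -0.34] T [-0.1   0.01  0.02]
0.0010 0.0008 0.0186 0 0 0.0000 -1; 0.0010 0.0008 0.0186 0 0 0.0000 -1; 0.0010 0.0008 0.0186 0 0 0.0000 -1; 0.0010 0.0008 0.0186 0 0 0.0000 -1; 0.0010 0.0008 0.0186 0 0 0.0000 -1
```

View pics/rt12.png

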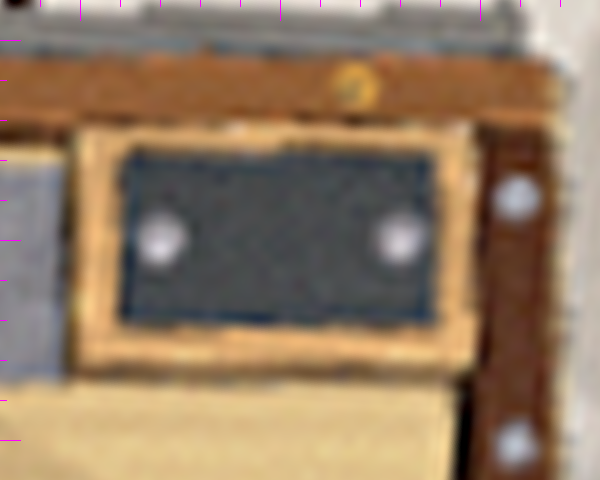

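View pics/t12.png

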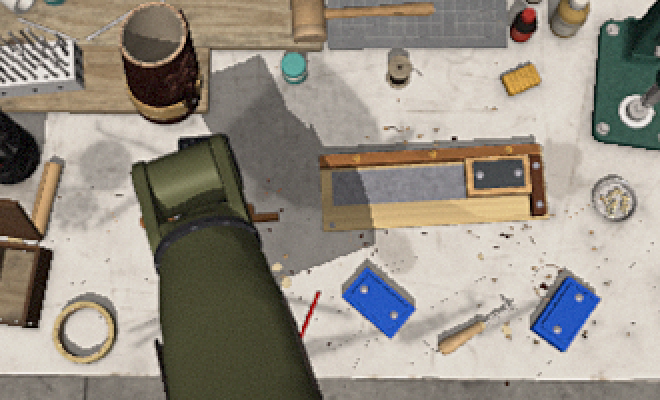

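View pics/w12.png

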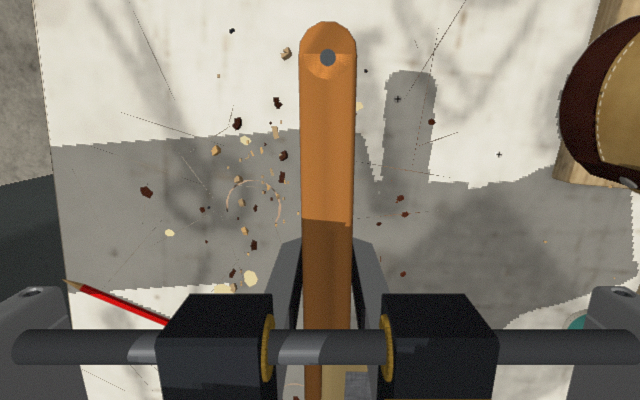

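Request:
drive_tool(increments="0.001 0 0.03 0 0 0 -1; 0.001 0 0.03 0 0 0 -1; 0.001 0 0.02 0 0 0 -1; 0 0 0.008 0 0 0 -1; 0 0 0.004 0 0 0 -1; 0 0 0 0 0 0 -1")

```text
time_s: 33.17
tcp_pos: [0.514, 0.2374, 0.0055]
tcp_rot: [[-0.096, 0.995, 0.001], [0.995, 0.096, 0.0], [0.0, 0.001, -1.0]]
wrist_force: [-0.3, -0.5, -1.2]
gripper_width: 0.274
```

```bash
python3 -c "
from h import *
nst()
"
```

```text
t 33.17 tcp [0.514  0.2374 0.0055] yaw 5.54 F [-0.26 -0.46 -1.17] g 0.274 q [ 0.37  0.58  1.64 -0.    0.93  0.27]
notch jig mm [-53.54 276.88] tilt 1.59 Fjig x,y [-0.29 -0.44] T [-0.1   0.07 -0.02]
```

Request:
drive_tool(increments="0 0 0.001 0 0 0 -1; 0 0 0.001 0 0 0 -1; 0 0 0.0005 0 0 0 -1; 0 0 0 0 0 0 -1")

```text
time_s: 33.67
tcp_pos: [0.5138, 0.2376, 0.0029]
tcp_rot: [[-0.097, 0.995, 0.0], [0.995, 0.097, 0.0], [0.0, 0.0, -1.0]]
wrist_force: [-2.2, -1.1, 5.3]
gripper_width: 0.275
```

```bash
python3 -c "
from h import *
nst()
"
```

```text
t 33.67 tcp [0.5138 0.2376 0.0029] yaw 5.55 F [-2.2  -1.15  5.3 ] g 0.275 q [ 0.37  0.58  1.64 -0.    0.92  0.27]
notch jig mm [-53.69 277.06] tilt 1.60 Fjig x,y [-2.28 -0.99] T [-0.27  0.51 -0.08]
```

On the bench. Open and rise.

Request:
drive_tool(increments="0 0 0 0 0 0 0.4; 0 0 0 0 0 0 0.4; 0 0 0 0 0 0 0.4; 0 0 0 0 0 0 0.4; 0 0 0 0 0 0 0.4; 0 0 0 0 0 0 0.4")

```text
time_s: 34.42
tcp_pos: [0.5137, 0.2375, 0.0024]
tcp_rot: [[-0.097, 0.995, -0.0], [0.995, 0.097, 0.0], [0.0, -0.0, -1.0]]
wrist_force: [0.1, 0.4, 0.2]
gripper_width: 0.699
```

Request:
drive_tool(increments="0 0 -0.01 0 0 0 0.4; 0 0 -0.02 0 0 0 0.4; 0 0 -0.04 0 0 0 0.4; 0 0 -0.04 0 0 0 0.4; 0 0 -0.03 0 0 0 0.4; -0.03 0 -0.02 0 0 0 0.4; -0.03 0 -0.02 0 0 0 0.4; 0 0 0 0 0 0 0.4")

```text
time_s: 35.42
tcp_pos: [0.5203, 0.1767, 0.1845]
tcp_rot: [[-0.095, 0.995, 0.003], [0.996, 0.095, 0.001], [0.0, 0.003, -1.0]]
wrist_force: [0.5, 0.1, -1.0]
gripper_width: 0.698
```

```bash
python3 -c "
from h import *
nst()
c=cam('top'); rectify(c,0.044,(-60,60),(-180,-30),4,'rt13.png')
c=cam('wrist'); save(c,'w13.png')
P=pts(c);Z=P[...,2]
m=(Z>0.018)&(Z<.035)&(abs(P[...,0]-.51)<.1)&(P[...,1]>.13)&(P[...,1]<.38)
k,lab,s,_=cv2.connectedComponentsWithStats(m.astype(np.uint8)); i=1+np.argmax(s[1:,4]); Q=P[lab==i]
print(s[i],cv2.minAreaRect((Q[:,:2]*1000).astype(np.float32)),np.median(Q[:,2]),[np.median(Q[abs(Q[:,1]-y)<.01][:,2]) for y in (.2,.25,.3,.33)])
c=cam('scene'); save(c,'s13.png')
"
```

```text
t 35.42 tcp [0.5203 0.1767 0.1845] yaw 5.44 F [ 0.51  0.14 -0.98] g 0.698 q [ 0.26  0.31  1.55 -0.    1.27  0.17]
notch jig mm [-51.55 215.93] tilt 1.49 Fjig x,y [0.52 0.1 ] T [-0.06  0.02  0.01]
[ 313    0   28  214 5055] ((511.8411865234375, 254.30496215820312), (26.009883880615234, 201.11434936523438), 5.332057952880859) 0.02570337726539096 [np.float64(0.0256745976286622), np.float64(0.025608883089581813), np.float64(0.02569332311140704), np.float64(0.025765532069376207)]
```

View pics/w13.png

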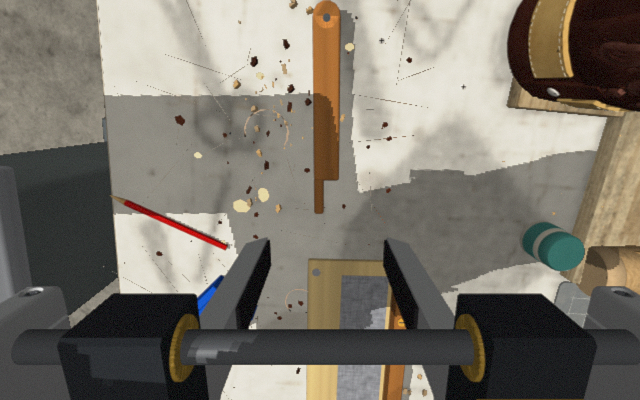

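View pics/s13.png

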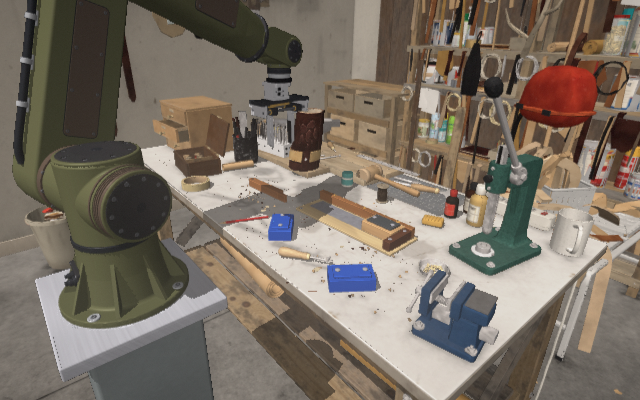

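View pics/rt13.png

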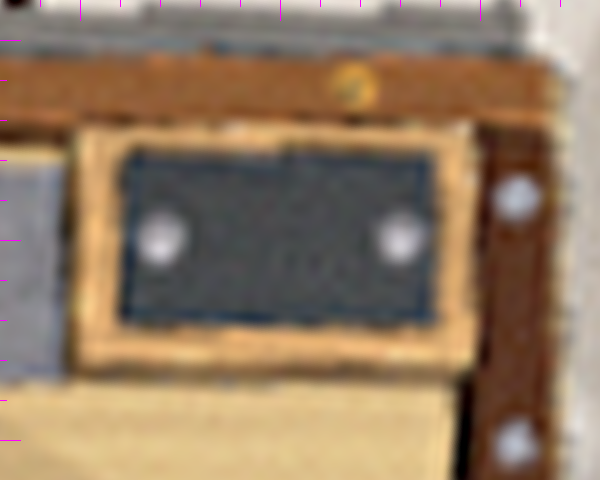

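```bash
python3 -c "
from cell import r
print(r.finish_job())"
```

```text
the job is handed in; nothing more can be done
None
```

I handed the job in at about 35.6 s, well under the 72 s limit; `finish_job` gives no verdict, so the result rests on my own checks.

**What I did**
- **Grip:** I gripped the stick about 15 mm toward its tip from the middle, so it would turn less in the fingers.
- **Closing against the fence:** I pushed the sled over with the prong. The rear reached the fence first, with the front about 4.5 mm off. I moved the notch forward and fed a few millimetres until the sled closed flush. The sled's centre was then about 91 mm along the jig, inside the starting end.
- **Feed:** I fed it along the fence with about 4–5 N sideways and 3–4.5 N forward.
- **End stop:** I pressed it on the stop and held it for about 2 s.
- **Laying down:** I eased off, backed the stick away and laid it on the bench left of the jig.

**Last checks**
- **Sled:** the top camera shows it parallel to and against the fence, with its front on the end stop.
- **Stick:** it lies flat with its top at an even 25.7 mm along its length, is clear of the bed, and the gripper has let go and risen.
- **Bystanders:** the camera views show no visible change in them. I did not measure their positions again.

**Less certain points**
- **Hold force:** the first contact with the stop read about 13 N combined. The hold then drifted between about 10 and 11 N before settling at 10.2 N feed, 11.2 N combined. The highest reading was about 13 N, under the 14 N limit.
- **Force between readings:** the wrist reading is noisy by about 0.5–1 N and was only read at the end of each move, so a brief higher peak cannot be ruled out.

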